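# Load, aim and switch on a battery work light

### The arm

A 6-joint arm with a two-finger parallel gripper is mounted at the origin on a cart in front of the work surface, level with it; the furniture and walls round the work are solid. World frame = base frame: x ahead of the robot, y to its left, z up, the work surface at z = 0. Lengths are in m, angles in rad, forces in N, time in s.
With the tool pointing down it reaches from about 0.225 to 0.875 m from the base axis. Payload 3.4 kg.
Tool frame: the origin (TCP) lies at the very end of the fingers, on their centre line; the grasp point (between the pads) lies arm.tcp_to_grasp behind it (arm.tcp_to_grasp is the distance from the TCP to the grasp point, in m); y points along the fingers, z is the direction in which the jaws open and shut, and the axes are right-handed (so a half turn about y gives the same grasp; the last joint's range is limited). The gripper opens to 85 mm and grips with 20 to 120 N. Pads are 22 mm wide; open, the fingers measure 114 mm over their backs; the gripper's body (76 mm by 85 mm) begins 54 mm behind the grasp point. The pads swing forward as they close: fully open they stand 13 mm farther back than shut.
Start: joints at [-1.249, 0.276, 1.505, -0, 1.361, -0.121], TCP at [0.246, -0.52, 0.231] pointing down, gripper open.
Joint ranges: [-2.89, 2.89], [-0.75, 2.08], [0.22, 2.7], [-1.18, 4.32], [0.11, 2.71], [-2.7, 2.7]. Speed limits (rad/s): [2.57, 2.57, 3.14, 3.14, 3.14, 3.14].

### API

Orientations are given as a unit quaternion [w, x, y, z].
In Python, from cell import arm gives the robot as it stands.
- The arm moves only by the tool play_rows, never from a script. Its argument "deltas" is a list that holds one entry, the list of rows, each a list of 7 numbers: the shift along the world's x, y, z in cm, then the turn, a rotation vector about the world's x, y, z in degrees, then the opening, from 0 (shut) to 1 (fully open). A call has 1 to 10 rows; each row is the pose to reach, as a shift and turn from the pose measured when the call began; what a row does not reach only later rows make up. A row lasts 1/10 s, in which the tool goes at most 50 mm and 8.59 degrees, less where a joint would pass 70% of its speed; a pose out of reach is approached as far as the arm can. A call with a gripper value outside its range is refused whole. The fingers move at their own pace and stop on an object; "squeeze" is the grip in N (left out, the last holds). Time passes only in rows, so rows that repeat a pose let the fingers close. It gives the time, the measured TCP pose, the force and the opening at its end, in the units of the state.
- arm.state(): the state, without advancing time (a new reading comes with each control period).
- arm.grab_frame(name): name is "side" or "top"; returns the picture (384x512x3 uint8, red, green, blue); there is no depth.
- arm.camera_params(name): a dict with "intrinsics" (3x3 intrinsics, pixels), "world_to_cam" (4x4, takes a point from world to camera coordinates). Camera axes: x right, y down, z forward; pixel columns grow to the right and rows downward; lengths in m; the calibration is good to about 2 mm. A picture is of the moment at which its call begins. camera_params takes no time and is no camera call.
- arm.sign_off(): hands the job in, once; it reports no verdict.
Trained networks look in the newest picture that a camera, given by its name, has taken for a name from the list of things; names that differ only in an ending like _2 or _b are one class to them, and where a whole thing is asked for, a point or a joint stands for the part that bears it (a point fixed in the world has none). Each returns a list of dicts, best first, with "score" (0 to 1); they miss things now and then, are a little off and sometimes report something else, mostly with a low value. They report only what shows in the picture. A call takes as long as a camera call.
- arm.spot_in(camera, thing): "rect" ([left, top, width, height] in pixels, round what is visible of it).
The state is a dict: "t": time; "joint_positions": joint angles; "qvel": joint speeds; "effort": joint torques, N m; "position": TCP position; "ee_rot": TCP orientation; "force": force on the tool from outside, world axes, zero at the start; "torque": the same for the moment, N m; "opening": finger opening in m.
Only numpy, scipy, OpenCV 4.12 (cv2) and the standard library are available. Lean on these libraries where they do the work, as an engineer would, in place of code of your own. Each camera call takes 0.05 s, during which the arm holds its last target. There are 200 camera calls.

### The job

Get the battery work light ready for work. Swing its folded head up out of the way and slide every battery pack on the bench, contact end first, fully home into a bay of its own. With all packs home, bring the head to 70 degrees above folded flat (20 degrees forward of upright, so that it lights the bench), let go and see that it stays there, then press the switch right down; leave the other things on the bench where they are.

Things in the scene. Friction and masses are not known exactly. Their poses are not given: they have to be found in the camera images.
- work_light: Battery work light; heavy, does not move. Origin: underside, mid-width. x: from the bays' open front to the hinge at the back (away from the robot), y left, z up. Base plate 18 mm thick, x -65 to 95 mm, y -148 to 148; grey housing x 35 to 95, 78 mm high; end pods y 147 to 173 (44 mm high) and -209 to -147 (36 high, with the switch). Bays: see bay_1, bay_2.
- light_head (a joint): Head angle, rad: 0 folded flat forward over the bays, 1.571 upright, grows as raised, stop at 2.0. Hinge axis parallel to the light's y. Friction hinge: stays where left; takes 7 to 11 N at the bar. Panel 24 mm thick, 244 wide, 30 to 155 mm from the hinge; folded, its underside is 93 mm up, lamp face down. Discs at the hinge ends have a mark every 10 degrees from folded, longer every 30.
- light_hinge (a point): Middle of the hinge axis, fixed: 65 mm along the light's x from its origin, 105 mm up.
- head_bar (a point): Middle of the carrying bar on the head's free edge: round steel bar 12 mm thick, 110 mm clear length parallel to the hinge, its centre 195 mm from the hinge axis and 40 mm beyond the panel's edge. It can be pinched from above at any head angle and turns between the finger pads as the head swings.
- switch (a joint): Travel of the switch's push button, m: 0 up, 0.006 fully pressed; springs back; about 5 N when fully down.
- switch_top (a point): Middle of the top of the switch's black rubber push button (24 mm across) on the right-hand (-y) pod, 58 mm above the bench, in a round grey housing (40 mm across) whose top is 10 mm lower; pressed straight down.
- bay_1 (a point): Bay 1 (of 4 side by side, from the left, 66 mm apart): floor of the bay, mid-width, at its end stop; axes as the light's. A pack is home when its nose point is here. A bay is a channel along x, 53 mm wide between walls, open to the front; walls 13 mm thick, 15 high above the floor, with rounded ends 82 mm before the stop. A bare step of the base plate lies 82 to 100 mm before the stop.
- bay_2 (a point): Bay 2 (of 4 side by side, from the left, 66 mm apart): floor of the bay, mid-width, at its end stop; axes as the light's. A pack is home when its nose point is here. Every wall carries an aluminium rail 22 mm wide, 5 thick, rounded ends 76 mm before the stop, that overhangs the channel: 44 mm slot between rails, 15 mm height under them, rail tops 20 mm above the floor.
- bay_3 (a point): Bay 3 (of 4 side by side, from the left, 66 mm apart): floor of the bay, mid-width, at its end stop; axes as the light's. A pack is home when its nose point is here.
- bay_4 (a point): Bay 4 (of 4 side by side, from the left, 66 mm apart): floor of the bay, mid-width, at its end stop; axes as the light's. A pack is home when its nose point is here.
- pack_1: Battery pack (2 to 4 present, all alike, 0.27 to 0.5 kg), 84 mm long (x), 62 high. Foot 50 mm wide, 12 high; above it the body, x -40 to 36 mm, 40 mm wide, gripped by its flat sides. Origin: middle of the underside. +x is the contact end (three brass contacts), which enters the bay first; the tail has a grey latch plate.
- pack_1_nose (a point): Lower middle of this pack's contact end: 42 mm from its origin along its x, at the underside. Axes as the pack's.
- pack_2: Battery pack (2 to 4 present, all alike, 0.27 to 0.5 kg), 84 mm long (x), 62 high. Foot 50 mm wide, 12 high; above it the body, x -40 to 36 mm, 40 mm wide, gripped by its flat sides. Origin: middle of the underside. +x is the contact end (three brass contacts), which enters the bay first; the tail has a grey latch plate.
- pack_2_nose (a point): Lower middle of this pack's contact end: 42 mm from its origin along its x, at the underside. Axes as the pack's.
- pack_3: Battery pack (2 to 4 present, all alike, 0.27 to 0.5 kg), 84 mm long (x), 62 high. Foot 50 mm wide, 12 high; above it the body, x -40 to 36 mm, 40 mm wide, gripped by its flat sides. Origin: middle of the underside. +x is the contact end (three brass contacts), which enters the bay first; the tail has a grey latch plate.
- pack_3_nose (a point): Lower middle of this pack's contact end: 42 mm from its origin along its x, at the underside. Axes as the pack's.
- pack_4: Battery pack (2 to 4 present, all alike, 0.27 to 0.5 kg), 84 mm long (x), 62 high. Foot 50 mm wide, 12 high; above it the body, x -40 to 36 mm, 40 mm wide, gripped by its flat sides. Origin: middle of the underside. +x is the contact end (three brass contacts), which enters the bay first; the tail has a grey latch plate.
- pack_4_nose (a point): Lower middle of this pack's contact end: 42 mm from its origin along its x, at the underside. Axes as the pack's.
- tape_measure: Not part of the job: yellow tape measure, 64 x 84 x 35 mm, lying on the left of the bench, the nearer of two; origin: middle of its underside.
- sanding_block: Not part of the job: cork sanding block, 62 x 101 x 28 mm, on the right of the bench; origin: middle of its underside.
- driver: Not part of the job: red screwdriver, 190 mm long (its y), 31 mm thick, lying in front of the light near the bench's front edge; origin: middle of its underside.

How it is judged:
By the outcome, as a careful person would: the job done as asked, in the order asked, and still so for the second after the job is handed in, with the robot touching nothing.
Of pack_1, pack_2, pack_3, pack_4 only 2 to 4 are there at a start; the rules pass over those that are not, and their reading is None.
At some moment in a run one of pack_1, pack_2, pack_3, pack_4 may be knocked a few centimetres aside while the robot is not near it.
Once in a run the grip may slacken for a moment while it holds something.
It also fails if it takes over 210 s, if anything falls off the work surface, if the arm or the gripper's body presses on something with over 40 N, if the wrist force passes 120 N, or if a joint passes its speed limit or range.

## Working session

There is one attempt and no reset: what is moved stays moved. The work goes in short steps, Python scripts to look and compute and a tool call to move; the robot and the scene stay as the last step left them, time stands still between calls to the robot, and variables do not carry over. Pictures are saved under pics/ and viewed, about 12 in all and at most 16, crops included, and the job is handed in when it is done.

Besides the shell and the picture viewer there is one more tool, called after "Request:" as name([rows], argument=value, ...), one row to a line, values as JSON. play_rows: Moves the arm, as the interface text tells. Its arguments: {"type":"object","properties":{"deltas":{"type":"array"},"squeeze":{"type":"number"}},"required":["deltas"]}

```bash
ls; mkdir -p pics; python3 - <<'E'
from cell import arm
import cv2
s=arm.state(); print(s, arm.tcp_to_grasp)
for n in("side","top"):
    im=arm.grab_frame(n); cv2.imwrite(f"pics/{n}0.png",im[:,:,::-1])
    p=arm.camera_params(n); print(n,p["intrinsics"],p["world_to_cam"])
    for th in("pack_1","work_light","light_head","switch_top","head_bar"):
        print(th,[(round(d["score"],2),[round(float(v)) for v in d["rect"]]) for d in arm.spot_in(n,th)])
E
```

```text
pics
{'t': 0.0, 'joint_positions': array([-1.24899560e+00,  2.76626981e-01,  1.50614371e+00,  1.74444334e-05,
        1.36071034e+00, -1.21007230e-01]), 'qvel': array([-0.00191202, -0.00027863, -0.00030462, -0.0001829 ,  0.00074961,
       -0.00024962]), 'effort': array([ 6.97760534e-04, -4.16773224e+01, -2.45808131e+01, -2.62983713e-04,
        1.10640991e-02, -1.09728706e-06]), 'position': array([ 0.24620188, -0.51903343,  0.23041727]), 'ee_rot': array([ 0.15521808, -0.15533991,  0.69051123, -0.68918147]), 'force': array([0.33785779, 0.4351751 , 0.10055199]), 'torque': array([ 0.0394733 , -0.01537986,  0.00250445]), 'opening': 0.08530546619623314} 0.0187
side [[363.36026461   0.         258.39189945]
 [  0.         363.36026461 191.50525403]
 [  0.           0.           1.        ]] [[ 0.9845644   0.17499404  0.00316828 -0.50613789]
 [ 0.15470788 -0.8616788  -0.4832961   0.02397963]
 [-0.0818439   0.47632629 -0.87545122  1.42375645]
 [ 0.          0.          0.          1.        ]]
pack_1 [(0.84, [236, 297, 28, 26]), (0.8, [203, 282, 30, 26])]
work_light [(0.95, [240, 186, 65, 112])]
light_head []
switch_top [(0.53, [263, 284, 8, 4])]
head_bar []
top [[371.43552826   0.         254.62092019]
 [  0.         371.43552826 191.39792373]
 [  0.           0.           1.        ]] [[-0.0296301  -0.99930236 -0.02273439  0.06414363]
 [-0.99896624  0.03038926 -0.03380732  0.50891091]
 [ 0.03447461  0.02170917 -0.99916976  1.20484589]
 [ 0.          0.          0.          1.        ]]
pack_1 [(0.71, [356, 200, 21, 23]), (0.67, [357, 161, 32, 32])]
work_light [(0.65, [237, 120, 120, 87])]
light_head [(0.7, [250, 132, 96, 70]), (0.4, [236, 121, 121, 85])]
switch_top [(0.5, [351, 166, 3, 0])]
head_bar [(0.97, [249, 133, 96, 72]), (0.18, [349, 163, 7, 5])]
```

```bash
python3 - <<'E'
import cv2
a=cv2.imread("pics/top0.png"); b=cv2.imread("pics/side0.png")
cv2.imwrite("pics/a.png",cv2.resize(a[90:290,180:440],None,fx=3,fy=3,interpolation=cv2.INTER_CUBIC))
cv2.imwrite("pics/b.png",cv2.resize(b[150:350,130:390],None,fx=3,fy=3,interpolation=cv2.INTER_CUBIC))
E
```

```text
(no output)
```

View pics/a.png

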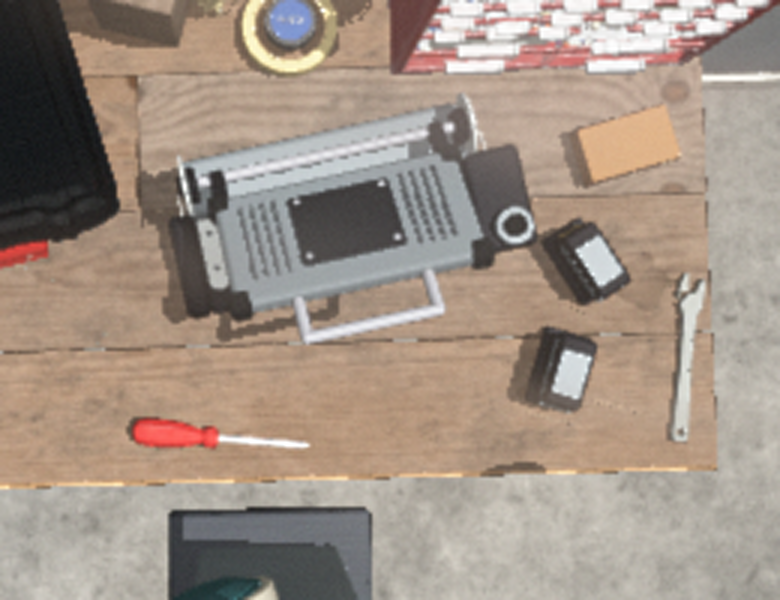

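View pics/b.png

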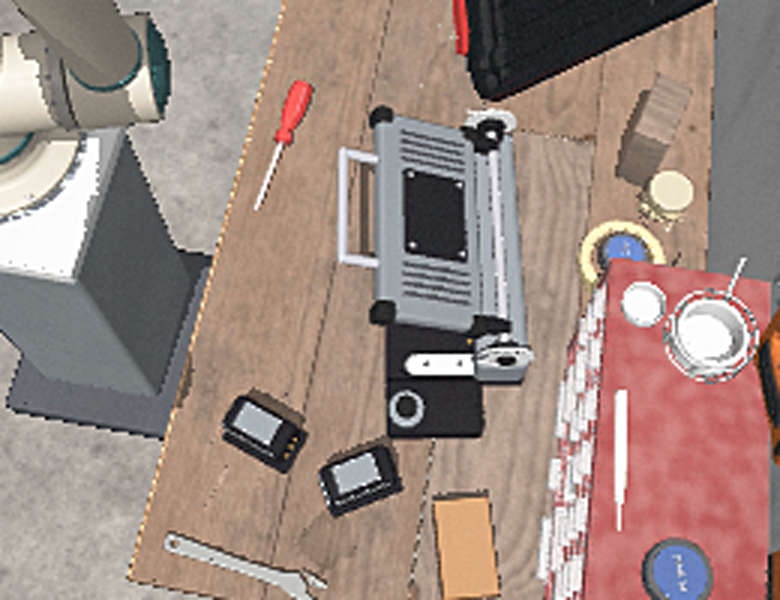

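```bash
cat > h.py <<'E'
import numpy as np, cv2
from scipy.optimize import minimize
from cell import arm
CP={n:arm.camera_params(n) for n in("side","top")}
def grab():
    return {n:arm.grab_frame(n).copy() for n in CP}
def proj(n,P):
    P=np.atleast_2d(P); c=CP[n]; q=P@c["world_to_cam"][:3,:3].T+c["world_to_cam"][:3,3]
    q=q@c["intrinsics"].T; return q[:,:2]/q[:,2:]
def world(pose,P):
    x,y,a=pose; c,s=np.cos(a),np.sin(a); P=np.atleast_2d(np.asarray(P,float))
    return np.c_[x+c*P[:,0]-s*P[:,1], y+s*P[:,0]+c*P[:,1], P[:,2]]
def back(n,uv,z):
    c=CP[n]; R=c["world_to_cam"][:3,:3]; o=-R.T@c["world_to_cam"][:3,3]
    d=R.T@np.linalg.inv(c["intrinsics"])@np.r_[uv,1]; return o+d*(z-o[2])/d[2]
def box(x0,x1,y0,y1,z0,z1):
    return np.array([[x,y,z] for x in(x0,x1) for y in(y0,y1) for z in(z0,z1)])/1000
BODY=box(-40,36,-20,20,12,62); FOOT=box(-42,42,-25,25,0,12)
EDG=[(0,1),(2,3),(4,5),(6,7),(0,2),(1,3),(4,6),(5,7),(0,4),(1,5),(2,6),(3,7)]
def neutral(im):
    f=im.astype(float); return np.clip((1.14-(f[...,0]+4)/(f[...,2]+4))/0.1+.5,0,1)  # wood red/blue >1.2
S=4
def packcost(p,masks,z=0.):
    c=0
    for n,m in masks.items():
        k=np.zeros((m.shape[0]*S,m.shape[1]*S),np.uint8)
        for B in(BODY,FOOT):
            h=cv2.convexHull(((proj(n,world(p,B+[0,0,z]))+.5)*S*16).astype(np.float32)).astype(np.int32)
            cv2.fillConvexPoly(k,h,255,shift=4)
        k=cv2.resize(k,m.shape[::-1],interpolation=cv2.INTER_AREA)/255.
        u=proj(n,world(p,[[0,0,.03]]))[0].astype(int); w=24
        sl=np.s_[max(0,u[1]-w):u[1]+w,max(0,u[0]-w):u[0]+w]
        c+=np.abs(k[sl]-m[sl]).sum()
    return c
def fitpack(ims,p0,z=0.):
    masks={n:neutral(i) for n,i in ims.items()}
    best=None
    for da in np.radians(range(-90,90,20)):
        r=minimize(packcost,[p0[0],p0[1],p0[2]+da],args=(masks,z),method="Nelder-Mead",options=dict(initial_simplex=np.array([[0,0,0],[.012,0,0],[0,.012,0],[0,0,.2]])+[p0[0],p0[1],p0[2]+da],xatol=2e-4,fatol=.05))
        if best is None or r.fun<best.fun: best=r
    return best.x,best.fun
def draw(im,n,pose,boxes,f,off,col=(0,255,0)):
    for B in boxes:
        q=((proj(n,world(pose,B))-off+.5)*f-.5)
        for a,b in EDG: cv2.line(im,tuple(int(v*8) for v in q[a]),tuple(int(v*8) for v in q[b]),col,1,cv2.LINE_AA,3)
E
python3 - <<'E'
from h import *
ims={n:cv2.imread(f"pics/{n}0.png")[:,:,::-1] for n in CP}
out=[]
for nm,uv in(("A",(180+590/3,90+260/3)),("B",(180+565/3,90+370/3))):
    w=back("top",uv,.04); p,f=fitpack(ims,[w[0],w[1],0]); print(nm,w,p,np.degrees(p[2]),f); out.append(p)
row=[]
for n,c in(("top",(345,150)),("side",(198,275))):
    f=6; cr=ims[n][c[1]:c[1]+75,c[0]:c[0]+68][:,:,::-1]
    b=cv2.resize(cr,None,fx=f,fy=f,interpolation=cv2.INTER_CUBIC); o=b.copy()
    for p in out: draw(o,n,p,(BODY,FOOT),f,np.array(c))
    row+=[b,o]
big=np.vstack([np.hstack(row[:2]),np.hstack(row[2:])]); cv2.imwrite("pics/c.png",cv2.resize(big,(544,600)) if 0 else cv2.resize(np.hstack([np.vstack(row[:1]+row[2:3]),np.vstack(row[1:2]+row[3:])]),(726,600*1)))
E
```

```text
A [ 0.54445172 -0.33963381  0.04      ] [ 0.54409554 -0.3417416  -2.62233305] -150.24861632095744 576.523400192707
B [ 0.42934716 -0.30880151  0.04      ] [ 0.42794897 -0.30802145 -0.35826222] -20.526912896106147 331.11714314513335
```

View pics/c.png

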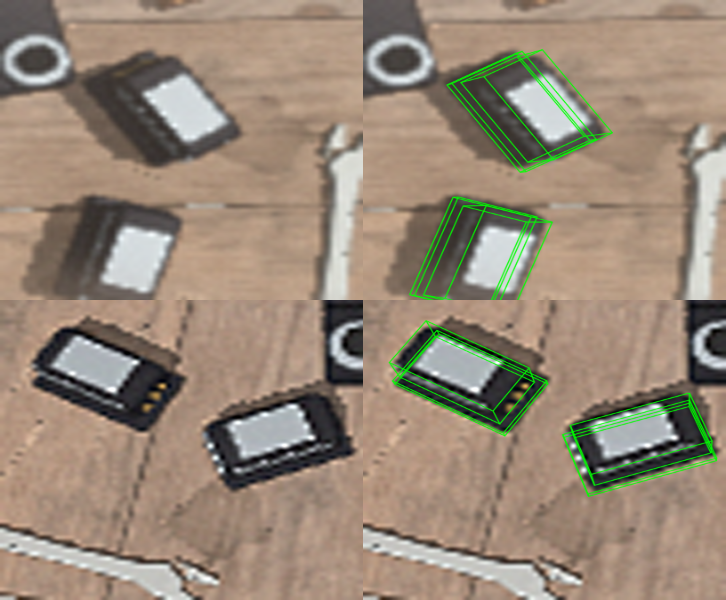

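```bash
cat >> h.py <<'E'
def lightfit(corr,p0):
    """corr: (cam, u, v, light-frame point mm)"""
    from scipy.optimize import least_squares
    f=lambda p:np.concatenate([proj(n,world(p,np.array(P)/1000))[0]-[u,v] for n,u,v,P in corr])
    r=least_squares(f,p0,loss="soft_l1"); return r.x,f(r.x).reshape(-1,2)
E
python3 - <<'E'
from h import *
t=lambda u,v:("top",180+u/3-.33,90+v/3-.33); s=lambda u,v:("side",130+u/3-.33,150+v/3-.33)
corr=[(*t(308,337),(-130,61,105)),(*t(440,310),(-130,-61,105)),(*t(225,312),(-90,122,105)),(*t(492,262),(-90,-122,105)),
 (*s(343,152),(-130,61,105)),(*s(343,262),(-130,-61,105)),(*s(375,110),(-90,122,117)),(*s(372,318),(-90,-122,117)),(*t(537,240),(-65,-209,36)),(*s(390,436),(-65,-209,36))]
p,r=lightfit(corr,[.6,0,.2]); print(p,np.degrees(p[2])); print(np.round(r,1))
print("bar",world(p,[[-.13,0,.105]]),"hinge",world(p,[[.065,0,.105]]),"sw", [back("top",(180+515/3,90+225/3),.058),back("side",(130+407/3,150+409/3),.058)])
row=[]
BX=[box(-90,35,-122,122,93,117),box(-136,-124,-61,61,99,111),box(-65,95,-148,148,0,18),box(35,95,-148,148,0,78),box(-65,95,-209,-147,0,36)]
ims={n:cv2.imread(f"pics/{n}0.png") for n in CP}
for n,c in(("top",(225,110)),("side",(235,178))):
    f=5; o=cv2.resize(ims[n][c[1]:c[1]+120,c[0]:c[0]+(145 if n=="top" else 78)],None,fx=f,fy=f,interpolation=cv2.INTER_CUBIC)
    draw(o,n,p,BX,f,np.array(c)); row.append(o)
o=np.hstack(row); cv2.imwrite("pics/d.png",cv2.resize(o,None,fx=.7,fy=.7,interpolation=cv2.INTER_AREA))
E
```

```text
[ 0.60687523 -0.06857774  0.13985053] 8.012845139146165
[[-3.   1.2]
 [-6.9  3.3]
 [ 2.4 -0.2]
 [-6.5  2.7]
 [ 0.8 10.6]
 [-1.2  6.6]
 [ 2.1  8.2]
 [ 0.2  4.8]
 [-0.1 -0.9]
 [ 0.8 -1.3]]
bar [[ 0.47814444 -0.08669911  0.105     ]] hinge [[ 0.67124062 -0.05951706  0.105     ]] sw [array([ 0.58224858, -0.25803936,  0.058     ]), array([ 0.58503697, -0.26304554,  0.058     ])]
```

View pics/d.png

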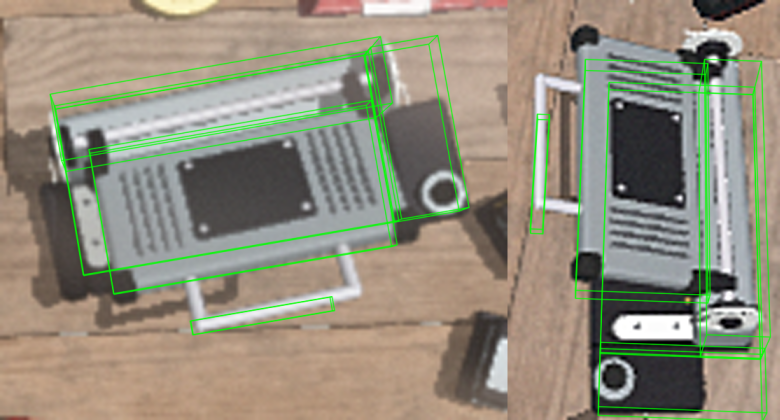

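```bash
python3 - <<'E'
from h import *
t=lambda u,v:("top",225+u/3.5-.36,110+v/3.5-.36); s=lambda u,v:("side",235+(u-508)/3.5-.36,178+v/3.5-.36)
corr=[(*t(197,327),(-130,58,105)),(*t(355,292),(-130,-58,105)),(*t(113,291),(-90,122,105)),(*t(412,232),(-90,-122,105)),
 (*s(540,80),(-130,58,105)),(*s(540,206),(-130,-58,105)),(*s(580,38),(-90,122,117)),(*s(576,286),(-90,-122,117)),]
p,r=lightfit(corr,[.6,0,.2]); print(p,np.degrees(p[2])); print(np.round(r,1))
c=np.cos(p[2]);
print("bar",world(p,[[-.13,0,.105]]),"hinge",world(p,[[.065,0,.105]]))
row=[]
BX=[box(-90,35,-122,122,93,117),box(-136,-124,-61,61,99,111),box(-65,95,-148,148,0,18),box(35,95,-148,148,0,78),box(-65,95,-209,-147,0,36)]
ims={n:cv2.imread(f"pics/{n}0.png") for n in CP}
for n,c in(("top",(225,110)),("side",(235,178))):
    f=5; o=cv2.resize(ims[n][c[1]:c[1]+120,c[0]:c[0]+(145 if n=="top" else 78)],None,fx=f,fy=f,interpolation=cv2.INTER_CUBIC)
    draw(o,n,p,BX,f,np.array(c)); row.append(o)
o=np.hstack(row); cv2.imwrite("pics/e.png",cv2.resize(o,None,fx=.7,fy=.7,interpolation=cv2.INTER_AREA))
E
```

```text
[ 0.60799395 -0.06403511  0.17754341] 10.172488230095507
[[-0.4  0. ]
 [-7.7  2.1]
 [-0.   1.7]
 [-5.9  1.8]
 [ 0.8 11.4]
 [ 0.3  6.5]
 [ 0.8  5.8]
 [ 1.8  0.9]]
bar [[ 0.48003748 -0.08699469  0.105     ]] hinge [[ 0.67197218 -0.05255533  0.105     ]]
```

View pics/e.png

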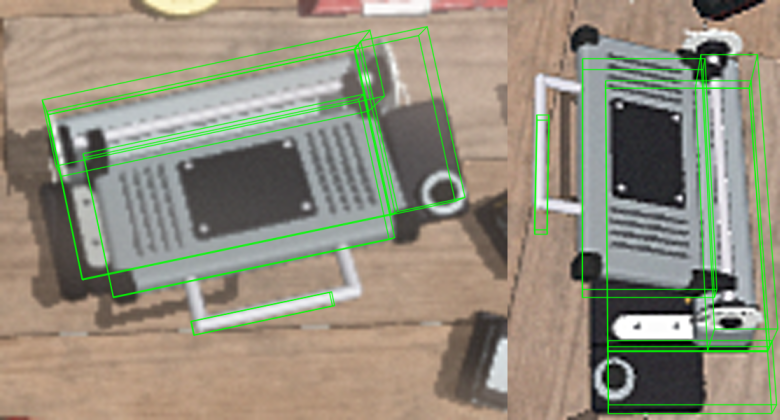

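```bash
python3 - <<'E'
from h import *
t=lambda u,v:(225+u/3.5-.36,110+v/3.5-.36); s=lambda u,v:(235+(u-508)/3.5-.36,178+v/3.5-.36)
def tri(a,b):
    P=[CP[n]["intrinsics"]@CP[n]["world_to_cam"][:3] for n in("top","side")]
    X=cv2.triangulatePoints(P[0],P[1],np.array(t(*a)),np.array(s(*b)))[:,0]; return np.round(X[:3]/X[3],4)
for k,a,b in(("bar L",(197,327),(540,78)),("bar R",(355,292),(540,207)),("panel FL",(113,291),(578,38)),("panel FR",(414,232),(576,286)),("switch",(442,192),(614,377)),("plate c TL",(178,165),(617,97)),("plate BR",(312,206),(683,202)),("discL",(52,135),(715,45)),("discR",(398,90),(735,312)),("podcorner",(468,208),(590,415))):
    print(k,tri(a,b))
E
```

```text
bar L [ 0.4694 -0.0272  0.1905]
bar R [ 0.4939 -0.1535  0.1855]
panel FL [0.4975 0.0381 0.1632]
panel FR [ 0.5398 -0.2095  0.1538]
switch [ 0.5833 -0.258   0.0503]
plate c TL [ 0.5722 -0.0255  0.1965]
plate BR [ 0.5929 -0.1215  0.1626]
discL [0.6342 0.0872 0.1064]
discR [ 0.6732 -0.2034  0.1292]
podcorner [ 0.5684 -0.2893  0.0189]
```

```bash
cat >> h.py <<'E'
def headpt(th,r,y,off=0.):
    """light-frame point (m) on head at r from hinge, off = along panel upper normal"""
    return np.array([.065-r*np.cos(th)+off*np.sin(th)*1, y, .105+r*np.sin(th)+off*np.cos(th)])
def headbox(th,r0,r1,y0,y1,o0,o1): return np.array([headpt(th,r,y,o) for r in(r0,r1) for y in(y0,y1) for o in(o0,o1)])
E
python3 - <<'E'
from h import *
from scipy.optimize import least_squares
t=lambda u,v:np.array((225+u/3.5-.36,110+v/3.5-.36)); s=lambda u,v:np.array((235+(u-508)/3.5-.36,178+v/3.5-.36))
def f(p):
    th,w,xs=p[3:]; o=[]
    for P,a,b in((headpt(th,.195,.0645),(197,325),(541,80)),(headpt(th,.195,-.0645),(355,291),(541,205)),
        (headpt(th,.155,w,.0),(113,291),(578,38)),(headpt(th,.155,-w,.0),(414,232),(576,286)),
        (np.array([xs,-.178,.058]),(442,192),(614,377))):
        W=world(p[:3],P); o+=[proj("top",W)[0]-t(*a),proj("side",W)[0]-s(*b)]
    W=world(p[:3],[-.0,-.209,.036])
    return np.concatenate(o)
r=least_squares(f,[.6,-.06,.2,.4,.125,0],loss="soft_l1"); p=r.x
print(np.round(p,4),np.degrees(p[2:4])); print(np.round(f(p).reshape(-1,4),1))
print("bar",world(p[:3],headpt(p[3],.195,0)),"hinge",world(p[:3],[.065,0,.105]))
th=p[3]
BX=[headbox(th,.03,.155,-.122,.122,-.012,.012),headbox(th,.189,.201,-.061,.061,-.006,.006),box(-65,95,-148,148,0,18),box(35,95,-148,148,0,78),box(-20,95,-209,-147,0,36)]
ims={n:cv2.imread(f"pics/{n}0.png") for n in CP}; row=[]
for n,c in(("top",(225,110)),("side",(235,178))):
    q=5; o=cv2.resize(ims[n][c[1]:c[1]+120,c[0]:c[0]+(145 if n=="top" else 78)],None,fx=q,fy=q,interpolation=cv2.INTER_CUBIC)
    draw(o,n,p[:3],BX,q,np.array(c)); row.append(o)
o=np.hstack(row); cv2.imwrite("pics/f.png",cv2.resize(o,None,fx=.7,fy=.7,interpolation=cv2.INTER_AREA))
E
```

```text
[ 0.595  -0.0724  0.1667  0.4123  0.125  -0.0426] [ 9.55037624 23.62413005]
[[ 0.  -0.3  0.7  0.7]
 [ 0.3  0.4 -0.4  1.2]
 [ 0.3  0.9  1.4 -0.6]
 [ 0.9  0.5  0.9 -1.7]
 [-0.2  0.4  0.4 -1.6]]
bar [[ 0.48295363 -0.09122705  0.18314331]] hinge [[ 0.65913529 -0.06158508  0.105     ]]
```

View pics/f.png

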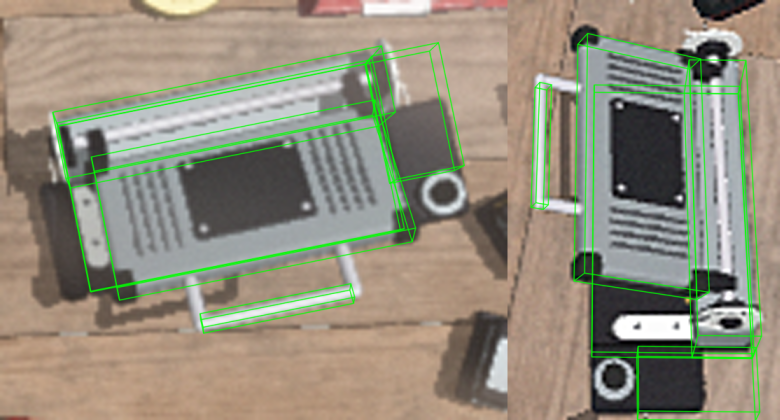

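```bash
cat >> h.py <<'E'
from scipy.spatial.transform import Rotation as R
def pose():
    s=arm.state(); q=np.asarray(s["ee_rot"]); return s,np.asarray(s["position"]),R.from_quat(q[[1,2,3,0]])
def plan(pos,head_deg,flip=False):
    """print shift (cm) and rotvec (deg) to TCP pos with tool down, jaw axis (tool z) along heading (mod 180)"""
    s,p,r=pose(); z=r.as_matrix()[:,2]; h=np.degrees(np.arctan2(z[1],z[0]))
    d=(head_deg-h+90)%180-90
    if flip: d-=180*np.sign(d)
    a=np.radians(h+d); Z=np.array([np.cos(a),np.sin(a),0]); Y=np.array([0,0,-1.]); X=np.cross(Y,Z)
    T=R.from_matrix(np.c_[X,Y,Z]); rv=np.degrees((T*r.inv()).as_rotvec())
    print("t",round(s["t"],2),"tcp",np.round(p*100,2),"jaw",round(h,2),"yawdelta",round(d,2),"j",np.round(s["joint_positions"],2),"F",np.round(s["force"],1),"open",round(s["opening"]*1000,1))
    print("shift",np.round((np.asarray(pos)-p)*100,2),"rot",np.round(rv,2))
E
python3 - <<'E'
from h import *
plan([.483,-.091,.166],10)
E
```

```text
t 0.6 tcp [ 24.64 -51.96  23.13] jaw -64.63 yawdelta 74.63 j [-1.25  0.28  1.5  -0.    1.36 -0.12] F [ 1.1 -0.7  0.3] open 85.6
shift [23.66 42.86 -6.53] rot [ 0.    0.   74.63]
```

Request:
play_rows([
  [[2, 4, 6, 0, 0, 7, 1], [4.5, 8, 7, 0, 0, 15, 1], [7, 12.5, 7, 0, 0, 23, 1], [9.5, 17, 7, 0, 0, 31, 1], [12, 21.5, 7, 0, 0, 39, 1], [14.5, 26, 6, 0, 0, 47, 1], [17, 30.5, 6, 0, 0, 55, 1], [19.5, 35, 5, 0, 0, 63, 1], [22, 39.5, 5, 0, 0, 70, 1], [23.7, 42.9, 4, 0, 0, 74.6, 1]],
])

```text
t: 1.6
position: [0.4765, -0.1043, 0.275]
ee_rot: [0.543, -0.542, 0.453, -0.454]
force: [0.6, -0.6, -0.1]
opening: 0.0856
```

```bash
python3 - <<'E'
from h import *
plan([.483,-.091,.166],10)
E
```

```text
t 1.6 tcp [ 47.65 -10.43  27.5 ] jaw 10.2 yawdelta -0.2 j [-0.36  0.12  1.6  -0.    1.42 -0.54] F [ 0.6 -0.6 -0.1] open 85.6
shift [  0.65   1.33 -10.9 ] rot [ 0.06  0.15 -0.2 ]
```

Request:
play_rows([
  [[0.6, 1.3, -4, 0, 0, 0, 1], [0.6, 1.3, -8, 0, 0, 0, 1], [0.6, 1.3, -10.9, 0, 0, 0, 1], [0.6, 1.3, -10.9, 0, 0, 0, 1], [0.6, 1.3, -10.9, 0, 0, 0, 0], [0.6, 1.3, -10.9, 0, 0, 0, 0], [0.6, 1.3, -10.9, 0, 0, 0, 0], [0.6, 1.3, -10.9, 0, 0, 0, 0], [0.6, 1.3, -10.9, 0, 0, 0, 0]],
], squeeze=40)

```text
t: 2.5
position: [0.477, -0.0926, 0.1665]
ee_rot: [-0.54, 0.546, -0.455, 0.451]
force: [-20.9, -8.3, 12.6]
opening: 0.0124
```

```bash
python3 - <<'E'
from h import *
plan([.483,-.091,.166],10)
E
```

```text
t 2.5 tcp [47.7  -9.26 16.65] jaw 10.31 yawdelta -0.31 j [-0.33  0.2   1.79 -0.01  1.17 -0.51] F [-20.9  -8.3  12.6] open 12.4
shift [ 0.6   0.16 -0.05] rot [ 0.23 -0.54 -0.31]
```

Request:
play_rows([
  [[0.7, 0.1, 1.5, 0, 0, 0, 0], [1.6, 0.3, 3.0, 0, 0, 0, 0], [2.5, 0.45, 4.4, 0, 0, 0, 0], [3.6, 0.64, 5.7, 0, 0, 0, 0], [4.8, 0.85, 6.9, 0, 0, 0, 0], [6.1, 1.1, 8.0, 0, 0, 0, 0], [6.1, 1.1, 8.0, 0, 0, 0, 0], [6.1, 1.1, 8.0, 0, 0, 0, 0]],
], squeeze=60)

```text
t: 3.3
position: [0.5306, -0.0826, 0.2468]
ee_rot: [-0.535, 0.55, -0.458, 0.447]
force: [-14.3, -1.6, 10.5]
opening: 0.0094
```

```bash
python3 - <<'E'
from h import *
plan([.483,-.091,.166],10)
ims=grab()
a=ims["top"][110:230,225:385]; b=ims["side"][150:270,225:345]
o=np.hstack([cv2.resize(x,None,fx=4,fy=4,interpolation=cv2.INTER_CUBIC) for x in(a,b)])[:,:,::-1]
cv2.imwrite("pics/g.png",cv2.resize(o,None,fx=.71,fy=.71,interpolation=cv2.INTER_AREA))
E
```

```text
t 3.3 tcp [53.06 -8.26 24.68] jaw 10.33 yawdelta -0.33 j [-0.28  0.22  1.54 -0.01  1.4  -0.45] F [-14.3  -1.6  10.5] open 9.4
shift [-4.76 -0.84 -8.08] rot [ 0.36 -1.46 -0.33]
```

View pics/g.png

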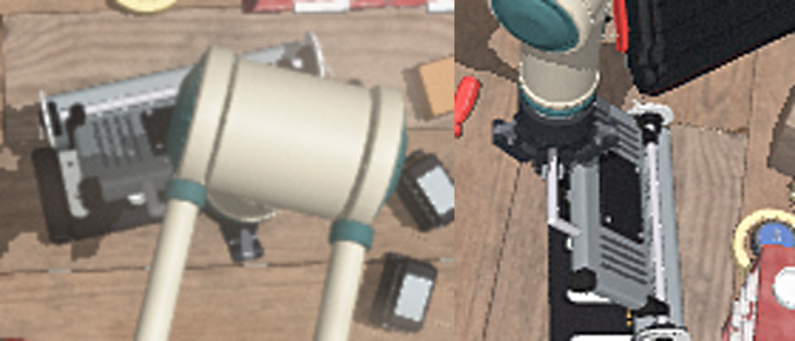

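Request:
play_rows([
  [[0, 0, 0, 0, -1.4, 0, 0.4], [0, 0, 0, 0, -1.4, 0, 0.4], [0, 0, -0.7, 0, -1.4, 0, 0.4], [0, 0, -1.2, 0, -1.4, 0, 0.4], [0, 0, -1.2, 0, -1.4, 0, 0], [0, 0, -1.2, 0, -1.4, 0, 0], [0, 0, -1.2, 0, -1.4, 0, 0], [0, 0, -1.2, 0, -1.4, 0, 0]],
], squeeze=40)

```text
t: 4.2
position: [0.5306, -0.0825, 0.2342]
ee_rot: [-0.541, 0.545, -0.452, 0.454]
force: [1.1, 0.0, -5.1]
opening: 0.0106
```

Request:
play_rows([
  [[0, 0, 0, 0, 0, 0, 0], [0, 0, 0, 0, 0, 0, 0], [0, 0, 0, 0, 0, 0, 0.4], [0, 0, -0.5, 0, 0, 0, 0.4], [0, 0, -1, 0, 0, 0, 0.4], [0, 0, -1, 0, 0, 0, 0], [0, 0, -1, 0, 0, 0, 0], [0, 0, -1, 0, 0, 0, 0], [0, 0, -1, 0, 0, 0, 0], [0, 0, -1, 0, 0, 0, 0]],
])

```text
t: 5.2
position: [0.5305, -0.0824, 0.2238]
ee_rot: [-0.541, 0.545, -0.452, 0.454]
force: [0.2, 0.8, -3.7]
opening: 0.0108
```

Request:
play_rows([
  [[1.3, 0.2, 1.0, 0, 0, 0, 0], [2.7, 0.5, 2.0, 0, 0, 0, 0], [4.2, 0.7, 2.8, 0, 0, 0, 0], [5.8, 1.0, 3.4, 0, 0, 0, 0], [7.4, 1.3, 3.9, 0, 0, 0, 0], [9.0, 1.6, 4.3, 0, 0, 0, 0], [9.0, 1.6, 4.3, 0, 0, 0, 0]],
])

```text
t: 5.9
position: [0.6195, -0.0658, 0.2692]
ee_rot: [-0.541, 0.546, -0.453, 0.453]
force: [-6.0, 1.1, 9.1]
opening: 0.0108
```

Request:
play_rows([
  [[1.7, 0.3, 0.2, 0, 0, 0, 0], [3.3, 0.6, 0.3, 0, 0, 0, 0], [5.0, 0.9, 0.2, 0, 0, 0, 0], [6.7, 1.2, 0, 0, 0, 0, 0], [8.3, 1.5, -0.4, 0, 0, 0, 0], [9.9, 1.7, -0.8, 0, 0, 0, 0], [9.9, 1.7, -0.8, 0, 0, 0, 0]],
])

```text
t: 6.6
position: [0.7193, -0.0474, 0.2617]
ee_rot: [-0.542, 0.545, -0.453, 0.452]
force: [0.6, 3.9, 0.7]
opening: 0.0108
```

Request:
play_rows([
  [[0, 0, 0, 0, 0, 0, 0.5], [0, 0, 0, 0, 0, 0, 0.5], [0, 0, 3, 0, 0, 0, 0.5], [0, 0, 6, 0, 0, 0, 0.5], [-4, 0, 7, 0, 0, 0, 0.6], [-9, -2, 7, 0, 0, 0, 0.8], [-14, -6, 7, 0, 0, 0, 0.8], [-19, -11, 7, 0, 0, 0, 0.8], [-24, -16, 7, 0, 0, 0, 0.8], [-29, -21, 7, 0, 0, 0, 0.8]],
])

```text
t: 7.6
position: [0.4839, -0.2023, 0.3322]
ee_rot: [-0.541, 0.545, -0.452, 0.453]
force: [1.6, -0.8, 1.0]
opening: 0.0682
```

Request:
play_rows([
  [[-4, -5, 0, 0, 0, -8, 0.8], [-8, -10, 0, 0, 0, -16, 0.8], [-12, -15, 0, 0, 0, -24, 0.8], [-15, -20, 0, 0, 0, -32, 0.8], [-17, -24, 0, 0, 0, -40, 0.8]],
])

```text
t: 8.1
position: [0.3357, -0.4033, 0.333]
ee_rot: [-0.352, 0.356, -0.612, 0.612]
force: [1.4, -0.7, 0.5]
opening: 0.0684
```

```bash
python3 - <<'E'
from h import *
plan([.428,-.308,.03],-20.5+90)
ims=grab()
for n in ims: cv2.imwrite(f"pics/{n}1.png",ims[n][:,:,::-1])
a=ims["top"][110:230,225:395]; b=ims["side"][170:330,190:320]
cv2.imwrite("pics/t1z.png",cv2.resize(a[:,:,::-1],None,fx=4.7,fy=4.7,interpolation=cv2.INTER_CUBIC))
cv2.imwrite("pics/s1z.png",cv2.resize(b[:,:,::-1],None,fx=3.7,fy=3.7,interpolation=cv2.INTER_CUBIC))
E
```

```text
t 8.1 tcp [ 33.57 -40.33  33.3 ] jaw -29.93 yawdelta -80.57 j [-1.01  0.16  1.41 -0.01  1.57 -0.48] F [ 1.4 -0.7  0.5] open 68.4
shift [  9.23   9.53 -30.3 ] rot [-4.000e-02 -3.700e-01 -8.057e+01]
```

View pics/t1z.png

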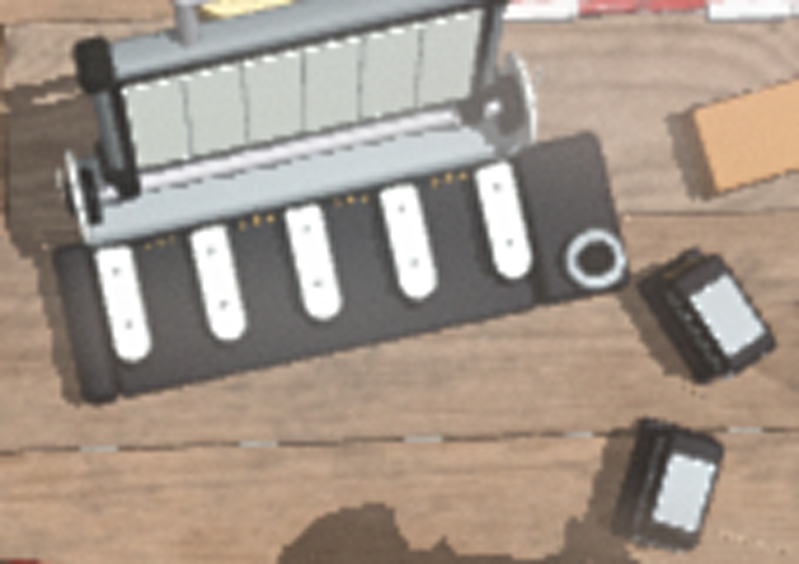

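```bash
cat >> h.py <<'E'
def rails():
    out=[]
    for y in(132,66,0,-66,-132):
        a=np.linspace(np.pi/2,3*np.pi/2,13)
        pts=[(35,y+11)]+[(-30+11*np.cos(t),y+11*np.sin(t)) for t in a]+[(35,y-11)]
        out.append(np.array([(x,v,z) for x,v in pts for z in(33,38)])/1000)
    return out
RAILS=rails()
def railcost(p,ims,which=range(5)):
    c=0
    for n,im in ims.items():
        g=im.astype(float).mean(2); H,W=g.shape; k=np.zeros((H*8,W*8),np.uint8); win=np.zeros((H,W),np.uint8)
        cv2.fillConvexPoly(win,cv2.convexHull(proj(n,world(p,np.array([[-.055,.143,.02],[-.055,-.143,.02],[.03,.143,.036],[.03,-.143,.036]]))).astype(np.int32)),1)
        for i in which:
            h=cv2.convexHull(((proj(n,world(p,RAILS[i]))+.5)*8*16-8).astype(np.float32)).astype(np.int32); cv2.fillConvexPoly(k,h,255,shift=4)
        k=cv2.resize(k,(W,H),interpolation=cv2.INTER_AREA)/255.
        m=np.clip((g-75)/(215-75),0,1); w=win>0
        c+=((k-m)[w]**2).sum()
    return c
def fitlight(ims,p0,which=range(5)):
    r=minimize(railcost,p0,args=(ims,which),method="Nelder-Mead",options=dict(initial_simplex=np.array([[0,0,0],[.006,0,0],[0,.006,0],[0,0,.03]])+p0,xatol=1e-4,fatol=.01))
    return r.x,r.fun
E
python3 - <<'E'
from h import *
ims={n:cv2.imread(f"pics/{n}1.png")[:,:,::-1] for n in CP}
p0=np.array([.593,-.072,.18]); o=[]
for k in(("top",),("side",),("top","side")):
    p,f=fitlight({n:ims[n] for n in k},p0); print(k,np.round(p,4),round(np.degrees(p[2]),2),round(f,1))
P=p
row=[]
for n,(x0,y0,x1,y1) in(("top",(230,140,350,215)),("side",(235,180,305,300))):
    f=6 if n=="top" else 4; im=cv2.resize(ims[n][y0:y1,x0:x1,::-1],None,fx=f,fy=f,interpolation=cv2.INTER_CUBIC)
    for rl in RAILS:
        q=((proj(n,world(P,rl[1::2]))-[x0,y0]+.5)*f-.5); cv2.polylines(im,[(q*8).astype(np.int32)],False,(0,0,255),1,cv2.LINE_AA,3)
    draw(im,n,P,[box(-65,95,-148,148,0,18)],f,np.array([x0,y0])); row.append(im)
h=max(r.shape[0] for r in row); row=[cv2.copyMakeBorder(r,0,h-r.shape[0],0,0,0) for r in row]
o=np.hstack(row); cv2.imwrite("pics/i.png",cv2.resize(o,None,fx=.78,fy=.78,interpolation=cv2.INTER_AREA)); print(o.shape)
E
```

```text
('top',) [ 0.5903 -0.0714  0.1871] 10.72 69.6
('side',) [ 0.5893 -0.0689  0.1843] 10.56 17.1
('top', 'side') [ 0.5899 -0.0702  0.1869] 10.71 122.2
(480, 1000, 3)
```

View pics/i.png

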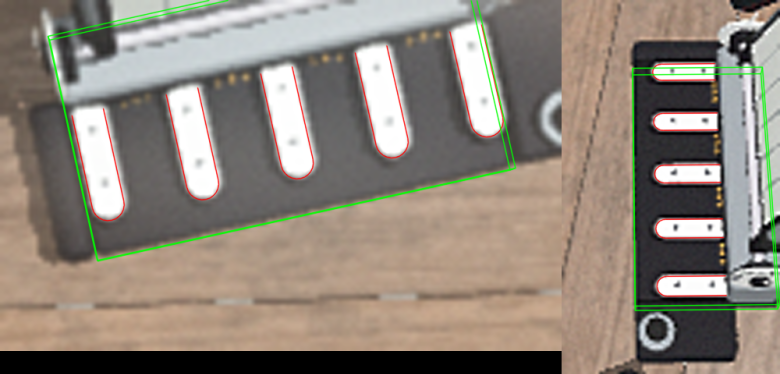

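```bash
cat >> h.py <<'E'
def packcost(p,masks,z=0.):
    c=0
    for n,m in masks.items():
        k=np.zeros((m.shape[0]*S,m.shape[1]*S),np.uint8)
        for B in(BODY,FOOT):
            h=cv2.convexHull(((proj(n,world(p,B+[0,0,z]))+.5)*S*16-8).astype(np.float32)).astype(np.int32)
            cv2.fillConvexPoly(k,h,255,shift=4)
        k=cv2.resize(k,m.shape[::-1],interpolation=cv2.INTER_AREA)/255.
        w=cv2.dilate((k>.02).astype(np.uint8),np.ones((7,7)))>0
        c+=((k-m)[w]**2).sum()+ .0*k.sum()
    return c
def packmask(im):
    f=im.astype(float); r,b=f[...,0],f[...,2]; sat=(r-b)/(r+8)
    dark=np.clip((75-f.mean(2))/25+.5,0,1); neu=np.clip((.17-sat)/.06+.5,0,1)
    return np.maximum(neu,dark*0)
def fitpack2(ims,p0,z=0.):
    masks={n:packmask(i) for n,i in ims.items()}; best=None
    for da in np.radians([-12,0,12]):
        q=np.array([p0[0],p0[1],p0[2]+da])
        r=minimize(packcost,q,args=(masks,z),method="Nelder-Mead",options=dict(initial_simplex=np.array([[0,0,0],[.008,0,0],[0,.008,0],[0,0,.12]])+q,xatol=1e-4,fatol=.01))
        if best is None or r.fun<best.fun: best=r
    return best.x,best.fun
E
python3 - <<'E'
from h import *
row=[]
for tag in "01":
    ims={n:cv2.imread(f"pics/{n}{tag}.png")[:,:,::-1] for n in CP}; out=[]
    for nm,p0 in(("A",[.544,-.342,np.radians(30)]),("B",[.428,-.308,np.radians(-20.5)])):
        for k in(("top",),("side",),("top","side")):
            p,f=fitpack2({n:ims[n] for n in k},p0); print(tag,nm,k,np.round(p[:2],4),round(np.degrees(p[2]),1),round(f,1))
        out.append(p)
    for n,c in(("top",(350,155)),("side",(198,275))):
        f=5; c=np.array(c); o=cv2.resize(ims[n][c[1]:c[1]+80,c[0]:c[0]+75,::-1],None,fx=f,fy=f,interpolation=cv2.INTER_CUBIC)
        for p in out: draw(o,n,p,(BODY,FOOT),f,c)
        row.append(o)
cv2.imwrite("pics/j.png",cv2.resize(np.vstack([np.hstack(row[:2]),np.hstack(row[2:])]),(560,600),interpolation=cv2.INTER_AREA))
E
```

```text
0 A ('top',) [ 0.5462 -0.3396] 30.0 75.9
0 A ('side',) [ 0.5436 -0.3379] 31.8 28.2
0 A ('top', 'side') [ 0.5446 -0.3378] 31.1 112.2
0 B ('top',) [ 0.4304 -0.308 ] -17.4 82.6
0 B ('side',) [ 0.4283 -0.3077] -19.3 37.1
0 B ('top', 'side') [ 0.43   -0.3086] -19.4 122.4
1 A ('top',) [ 0.5458 -0.3396] 29.8 74.7
1 A ('side',) [ 0.5434 -0.3378] 31.9 28.0
1 A ('top', 'side') [ 0.5446 -0.3384] 30.3 110.9
1 B ('top',) [ 0.4302 -0.3078] -18.3 72.7
1 B ('side',) [ 0.429 -0.308] -19.6 37.3
1 B ('top', 'side') [ 0.4299 -0.3082] -19.3 112.1
```

View pics/j.png

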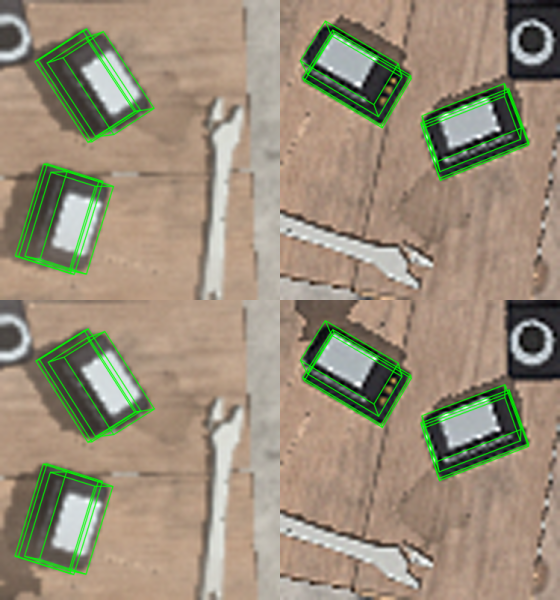

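Request:
play_rows([
  [[1, 1, -1, 0, -0.3, -8, 0.9], [2, 2, -3, 0, -0.3, -16, 0.9], [3, 3, -5, 0, -0.3, -24, 0.9], [4, 4, -8, 0, -0.3, -32, 0.9], [5, 5, -11, 0, -0.3, -40, 0.9], [6.5, 6.5, -14, 0, -0.3, -48, 0.9], [8, 8, -16, 0, -0.3, -56, 0.9], [9.4, 9.5, -18, 0, -0.3, -64, 0.9], [9.4, 9.5, -20, 0, -0.3, -72, 0.9], [9.4, 9.5, -20, 0, -0.3, -79.4, 0.9]],
])

```text
t: 9.2
position: [0.4268, -0.3098, 0.1295]
ee_rot: [-0.124, 0.118, 0.699, -0.695]
force: [-0.9, -0.1, -0.3]
opening: 0.0768
```

```bash
python3 - <<'E'
from h import *
plan([.4295,-.308,.028],70.7)
E
```

```text
t 9.2 tcp [ 42.68 -30.98  12.95] jaw -109.69 yawdelta 0.39 j [-0.76  0.29  1.76  0.    1.11  1.15] F [-0.9 -0.1 -0.3] open 76.8
shift [  0.27   0.18 -10.15] rot [-0.43 -0.42  0.39]
```

Request:
play_rows([
  [[0.3, 0.2, -4, 0, 0, 0.4, 0.9], [0.3, 0.2, -8, 0, 0, 0.4, 0.9], [0.3, 0.2, -10.1, 0, 0, 0.4, 0.9], [0.3, 0.2, -10.1, 0, 0, 0.4, 0.9], [0.3, 0.2, -10.1, 0, 0, 0.4, 0], [0.3, 0.2, -10.1, 0, 0, 0.4, 0], [0.3, 0.2, -10.1, 0, 0, 0.4, 0], [0.3, 0.2, -10.1, 0, 0, 0.4, 0], [0.3, 0.2, -10.1, 0, 0, 0.4, 0]],
], squeeze=60)

```text
t: 10.1
position: [0.431, -0.3089, 0.0304]
ee_rot: [-0.12, 0.117, 0.698, -0.696]
force: [0.3, -0.2, 7.1]
opening: 0.0392
```

```bash
python3 - <<'E'
from h import *
plan([.4295,-.308,.028],70.7)
E
```

```text
t 10.1 tcp [ 43.1  -30.89   3.04] jaw -109.28 yawdelta -0.02 j [-0.75  0.41  1.88  0.    0.87  1.15] F [ 0.3 -0.2  7.1] open 39.2
shift [-0.15  0.09 -0.24] rot [-0.26 -0.23 -0.02]
```

Request:
play_rows([
  [[0, 0, 2, 0, 0, 0, 0], [0, 0, 4, 0, 0, 0, 0], [0.5, 2, 5, 0, 0, 4, 0], [1, 5, 5, 0, 0, 9, 0], [1.7, 8, 5, 0, 0, 14, 0], [2.4, 11, 5, 0, 0, 19, 0], [3.2, 14, 5, 0, 0, 24, 0], [4, 16.5, 5, 0, 0, 28, 0], [4.7, 18.4, 5, 0.2, 0.2, 30, 0], [4.7, 18.4, 5, 0.2, 0.2, 30, 0]],
])

```text
t: 11.1
position: [0.4784, -0.1227, 0.0807]
ee_rot: [0.064, -0.07, 0.706, -0.702]
force: [-0.1, -0.1, -3.4]
opening: 0.0392
```

```bash
python3 - <<'E'
from h import *
L=[.590,-.070,np.radians(10.7)]
T=world(L,[[-.112,-.033,.0304+.0195]])[0]
plan(T,100.7)
ims=grab()
for n in ims: cv2.imwrite(f"pics/{n}2.png",ims[n][:,:,::-1])
b=ims["side"][190:290,190:320]
cv2.imwrite("pics/s2z.png",cv2.resize(b[:,:,::-1],None,fx=5,fy=5,interpolation=cv2.INTER_CUBIC))
E
```

```text
t 11.1 tcp [ 47.84 -12.27   8.07] jaw -79.12 yawdelta -0.18 j [-0.39  0.3   1.89  0.    0.96  0.99] F [-0.1 -0.1 -3.4] open 39.2
shift [ 0.77 -0.06 -3.08] rot [-0.3  -0.56 -0.19]
```

View pics/s2z.png

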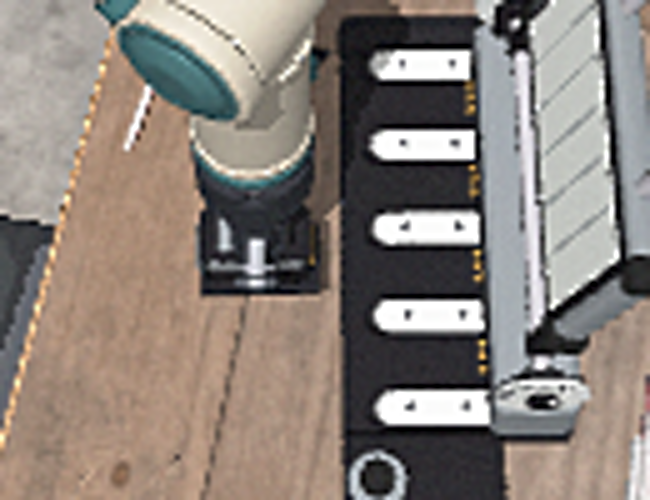

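Request:
play_rows([
  [[0.8, -0.1, -1.5, -0.3, -0.5, -0.2, 0], [0.8, -0.1, -3.1, -0.3, -0.5, -0.2, 0], [0.8, -0.1, -3.1, -0.3, -0.5, -0.2, 0], [1.8, 0.1, -3.1, -0.3, -0.5, -0.2, 0], [2.3, 0.2, -3.1, -0.3, -0.5, -0.2, 0], [2.8, 0.3, -3.1, -0.3, -0.5, -0.2, 0], [3.3, 0.4, -3.1, -0.3, -0.5, -0.2, 0], [3.3, 0.4, -3.1, -0.3, -0.5, -0.2, 0]],
])

```text
t: 12.0
position: [0.5121, -0.1209, 0.0499]
ee_rot: [-0.065, 0.065, -0.703, 0.705]
force: [-0.3, 0.1, -2.2]
opening: 0.0392
```

```bash
cat >> h.py <<'E'
L=[.590,-.070,np.radians(10.7)]
def where(T,head=100.7):
    s,p,r=pose(); c,q=np.cos(L[2]),np.sin(L[2]); d=p[:2]-L[:2]
    f=s["force"]; print("light-frame tcp mm",np.round(1000*np.array([c*d[0]+q*d[1],-q*d[0]+c*d[1],p[2]]),1),"F light",np.round([c*f[0]+q*f[1],-q*f[0]+c*f[1],f[2]],1),"M",np.round(s["torque"],2))
    plan(world(L,np.array([T])/1000)[0],head)
E
python3 - <<'E'
from h import *
where([-80,-33,49.9])
E
```

```text
light-frame tcp mm [-85.9 -35.5  49.9] F light [-0.3  0.2 -2.2] M [-0.03 -0.02 -0.  ]
t 12.0 tcp [ 51.21 -12.09   4.99] jaw -79.4 yawdelta 0.1 j [-0.36  0.37  1.87 -0.    0.9   1.02] F [-0.3  0.1 -2.2] open 39.2
shift [ 0.54  0.36 -0.  ] rot [0.12 0.01 0.1 ]
```

Request:
play_rows([
  [[0, 0.25, 0, 0, 0, 0.1, 0], [0.5, 0.35, 0, 0, 0, 0.1, 0], [0.9, 0.45, 0, 0, 0, 0.1, 0], [1.4, 0.53, 0, 0, 0, 0.1, 0], [1.9, 0.62, 0, 0, 0, 0.1, 0], [1.9, 0.62, 0, 0, 0, 0.1, 0]],
])

```text
t: 12.6
position: [0.5324, -0.1148, 0.05]
ee_rot: [-0.066, 0.066, -0.703, 0.705]
force: [-0.5, -0.3, -2.1]
opening: 0.0394
```

```bash
python3 - <<'E'
from h import *
where([-46,-33,49.9])
E
```

```text
light-frame tcp mm [-64.9 -33.3  50. ] F light [-0.6 -0.2 -2.1] M [ 0.06 -0.04  0.04]
t 12.6 tcp [ 53.24 -11.48   5.  ] jaw -79.29 yawdelta -0.01 j [-0.34  0.39  1.83 -0.    0.92  1.05] F [-0.5 -0.3 -2.1] open 39.4
shift [ 1.86  0.38 -0.01] rot [ 0.13  0.08 -0.01]
```

Request:
play_rows([
  [[0.54, 0.12, 0, 0, 0, 0, 0], [1.08, 0.22, 0, 0, 0, 0, 0], [1.62, 0.33, 0, 0, 0, 0, 0], [2.16, 0.43, 0, 0, 0, 0, 0], [2.7, 0.53, 0, 0, 0, 0, 0], [3.24, 0.63, 0, 0, 0, 0, 0], [3.78, 0.74, 0, 0, 0, 0, 0], [4.32, 0.84, 0, 0, 0, 0, 0], [4.86, 0.94, 0, 0, 0, 0, 0], [4.86, 0.94, 0, 0, 0, 0, 0]],
])

```text
t: 13.6
position: [0.582, -0.1053, 0.0501]
ee_rot: [-0.067, 0.065, -0.703, 0.705]
force: [0.4, 0.7, -3.3]
opening: 0.0394
```

```bash
python3 - <<'E'
from h import *
where([-7,-33,49.9])
E
```

```text
light-frame tcp mm [-14.4 -33.3  50.1] F light [ 0.5  0.6 -3.3] M [ 0.02 -0.02  0.03]
t 13.6 tcp [ 58.2  -10.53   5.01] jaw -79.27 yawdelta -0.03 j [-0.3   0.45  1.72 -0.    0.96  1.09] F [ 0.4  0.7 -3.3] open 39.4
shift [ 0.72  0.16 -0.02] rot [ 0.15  0.14 -0.03]
```

Request:
play_rows([
  [[0.3, 0.06, 0, 0, 0, 0, 0], [0.6, 0.12, 0, 0, 0, 0, 0], [0.8, 0.16, 0, 0, 0, 0, 0], [1.0, 0.2, 0, 0, 0, 0, 0], [1.2, 0.23, 0, 0, 0, 0, 0], [1.2, 0.23, 0, 0, 0, 0, 0], [1.2, 0.23, 0, 0, 0, 0, 0]],
])

```text
t: 14.3
position: [0.5908, -0.1033, 0.0496]
ee_rot: [-0.065, 0.068, -0.703, 0.705]
force: [-6.7, -2.8, -0.0]
opening: 0.0393
```

```bash
python3 - <<'E'
from h import *
where([-7,-33,49.9])
E
```

```text
light-frame tcp mm [ -5.4 -32.9  49.6] F light [-7.1 -1.5 -0. ] M [-0.38  1.06 -0.24]
t 14.3 tcp [ 59.08 -10.33   4.96] jaw -79.25 yawdelta -0.05 j [-0.29  0.46  1.7  -0.    0.98  1.1 ] F [-6.7 -2.8 -0. ] open 39.3
shift [-0.16 -0.04  0.03] rot [ 0.16 -0.24 -0.05]
```

Request:
play_rows([
  [[0.3, 0.06, 0, 0, 0, 0, 0], [0.6, 0.12, 0, 0, 0, 0, 0], [0.9, 0.17, 0, 0, 0, 0, 0], [0.9, 0.17, 0, 0, 0, 0, 0], [0.9, 0.17, 0, 0, 0, 0, 0]],
])

```text
t: 14.8
position: [0.5913, -0.1026, 0.0491]
ee_rot: [-0.059, 0.074, -0.703, 0.705]
force: [-16.1, -5.0, 7.1]
opening: 0.0392
```

```bash
python3 - <<'E'
from h import *
where([-7,-33,49.9])
E
```

```text
light-frame tcp mm [ -4.8 -32.3  49.1] F light [-16.8  -1.9   7.1] M [-1.14  2.68 -0.43]
t 14.8 tcp [ 59.13 -10.26   4.91] jaw -79.2 yawdelta -0.1 j [-0.28  0.47  1.69 -0.01  1.    1.11] F [-16.1  -5.    7.1] open 39.2
shift [-0.21 -0.11  0.08] rot [ 0.23 -1.24 -0.1 ]
```

Request:
play_rows([
  [[0, 0, 0, 0, -1, 0, 0], [-0.1, 0, -0.1, 0, -1.2, 0, 0.72], [-0.1, 0, -0.1, 0, -1.2, 0, 0.72], [-0.1, 0, -0.1, 0, -1.2, 0, 0.72], [-0.1, 0, 2, 0, -1.2, 0, 0.72], [-0.1, 0, 6, 0, -1.2, 0, 0.72], [-0.1, 0, 10, 0, -1.2, 0, 0.8], [-3, -4, 12, 0, -1.2, 4, 0.9], [-6, -9, 12, 0, -1.2, 8, 0.9], [-10, -13, 12, 0, -1.2, 12, 0.9]],
])

```text
t: 15.8
position: [0.505, -0.2218, 0.1709]
ee_rot: [-0.143, 0.14, -0.689, 0.697]
force: [-0.0, -1.3, 0.8]
opening: 0.0771
```

Request:
play_rows([
  [[-4, -4, 0, 0, 0, 4, 0.9], [-8, -8, 0, 0, 0, 8, 0.9], [-12, -12, 2, 0, 0, 8, 0.9], [-15, -16, 4, 0, 0, 8, 0.9], [-17, -20, 5, 0, 0, 8, 0.9]],
])

```text
t: 16.3
position: [0.3449, -0.405, 0.2166]
ee_rot: [-0.191, 0.188, -0.677, 0.685]
force: [1.6, -1.4, 0.1]
opening: 0.0765
```

```bash
python3 - <<'E'
from h import *
ims=grab()
for n in ims: cv2.imwrite(f"pics/{n}3.png",ims[n][:,:,::-1])
for k in(("top",),("side",),("top","side")):
    p,f=fitlight({n:ims[n] for n in k},np.array(L),(0,1,4)); print("light",k,np.round(p,4),round(np.degrees(p[2]),2),round(f,1))
for k in(("top",),("side",),("top","side")):
    p,f=fitpack2({n:ims[n] for n in k},[.5445,-.338,.53]); print("A",k,np.round(p[:2],4),round(np.degrees(p[2]),1),round(f,1))
plan([p[0],p[1],.028],31+90)
o=[]
for n,c,w,h,f in(("top",(235,125),155,90,4),("side",(195,190),110,130,2.77)):
    c=np.array(c); im=cv2.resize(ims[n][c[1]:c[1]+h,c[0]:c[0]+w,::-1],None,fx=f,fy=f,interpolation=cv2.INTER_CUBIC)
    draw(im,n,p,(BODY,FOOT),f,c)
    H=world(L,[[-.007,-.033,0]])[0]; draw(im,n,[H[0],H[1],L[2]],(BODY+[0,0,.018],),f,c,(0,0,255))
    o.append(im)
h=min(i.shape[0] for i in o); o=np.hstack([i[:h] for i in o]); print(o.shape)
cv2.imwrite("pics/k.png",cv2.resize(o,None,fx=min(1,799/o.shape[1]),fy=min(1,799/o.shape[1])))
E
```

```text
light ('top',) [ 0.5884 -0.0708  0.1829] 10.48 474.4
light ('side',) [ 0.5875 -0.0699  0.1798] 10.3 225.1
light ('top', 'side') [ 0.5876 -0.0704  0.18  ] 10.31 712.3
A ('top',) [ 0.5463 -0.3398] 30.2 83.4
A ('side',) [ 0.5441 -0.3383] 32.2 28.6
A ('top', 'side') [ 0.5447 -0.3393] 29.1 119.4
t 16.4 tcp [ 34.43 -41.07  21.77] jaw -59.26 yawdelta 0.26 j [-1.    0.21  1.62 -0.    1.28  0.03] F [-0.1 -0.1 -0.4] open 77.0
shift [ 20.03   7.14 -18.97] rot [1.   0.53 0.26]
(360, 925, 3)
```

View pics/k.png

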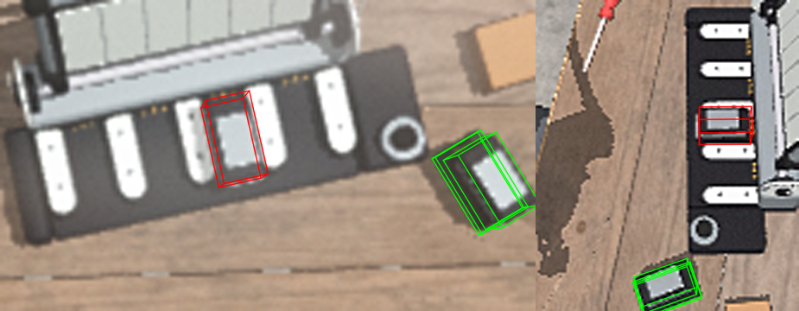

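Request:
play_rows([
  [[4, 1.5, -1, 1, 0.5, 0.3, 0.9], [8, 3, -3, 1, 0.5, 0.3, 0.9], [12.5, 4.5, -5, 1, 0.5, 0.3, 0.9], [17, 6.3, -7, 1, 0.5, 0.3, 0.9], [20, 7.2, -9, 1, 0.5, 0.3, 0.9], [20, 7.2, -9, 1, 0.5, 0.3, 0.9]],
])

```text
t: 17.0
position: [0.5479, -0.3351, 0.124]
ee_rot: [0.191, -0.191, 0.682, -0.679]
force: [-1.1, 0.6, -0.2]
opening: 0.0767
```

```bash
python3 - <<'E'
from h import *
plan([.5447,-.3387,.029],31+90)
E
```

```text
t 17.0 tcp [ 54.79 -33.51  12.4 ] jaw -58.7 yawdelta -0.3 j [-0.66  0.45  1.51  0.    1.18  0.36] F [-1.1  0.6 -0.2] open 76.7
shift [-0.32 -0.36 -9.5 ] rot [-0.23 -0.04 -0.3 ]
```

Request:
play_rows([
  [[-0.3, -0.36, -4, 0, 0, -0.3, 0.9], [-0.3, -0.36, -8, 0, 0, -0.3, 0.9], [-0.3, -0.36, -9.5, 0, 0, -0.3, 0.9], [-0.3, -0.36, -9.5, 0, 0, -0.3, 0.9], [-0.3, -0.36, -9.5, 0, 0, -0.3, 0], [-0.3, -0.36, -9.5, 0, 0, -0.3, 0], [-0.3, -0.36, -9.5, 0, 0, -0.3, 0], [-0.3, -0.36, -9.5, 0, 0, -0.3, 0], [-0.3, -0.36, -9.5, 0, 0, -0.3, 0]],
])

```text
t: 17.9
position: [0.546, -0.3395, 0.0311]
ee_rot: [0.19, -0.188, 0.682, -0.681]
force: [-0.1, 0.8, 6.0]
opening: 0.0392
```

```bash
python3 - <<'E'
from h import *
where([-112,99,90])
E
```

```text
light-frame tcp mm [ -93.3 -256.6   31.1] F light [0.  0.8 6. ] M [0.24 0.1  0.02]
t 17.9 tcp [ 54.6  -33.95   3.11] jaw -59.01 yawdelta -20.29 j [-0.67  0.54  1.62  0.    0.99  0.36] F [-0.1  0.8  6. ] open 39.2
shift [-8.44 34.59  5.89] rot [ -0.09   0.15 -20.29]
```

Request:
play_rows([
  [[0, 0, 2, 0, 0, 0, 0], [-1, 0, 4, 0, 0, -1, 0], [-5, 1, 5.5, 0, 0, -2, 0], [-8, 4, 5.5, 0, 0, -4, 0], [-9.2, 8, 5.5, 0, 0, -7, 0], [-9.2, 12, 5.5, 0, 0, -10, 0], [-9.2, 16, 5.5, 0, 0, -13, 0], [-9.2, 20, 5.5, 0, 0, -16, 0], [-9.2, 24, 5.5, 0, 0, -19, 0], [-9.2, 28, 5.5, 0, 0, -20.3, 0]],
])

```text
t: 18.9
position: [0.4533, -0.0579, 0.0862]
ee_rot: [0.066, -0.064, 0.704, -0.704]
force: [0.7, -0.8, -4.5]
opening: 0.0393
```

```bash
python3 - <<'E'
from h import *
where([-120,99.3,85])
E
```

```text
light-frame tcp mm [-132.1   37.3   86.2] F light [ 0.5 -0.9 -4.5] M [-0.03 -0.05 -0.03]
t 18.9 tcp [45.33 -5.79  8.62] jaw -79.42 yawdelta 0.12 j [-0.28  0.24  1.97  0.    0.93  1.1 ] F [ 0.7 -0.8 -4.5] open 39.3
shift [ 0.04  6.32 -0.12] rot [-0.06  0.16  0.12]
```

Request:
play_rows([
  [[0, 3.2, 0, 0, 0.1, 0.1, 0], [0, 6.3, 0, 0, 0.1, 0.1, 0], [0, 6.3, 0, 0, 0.1, 0.1, 0], [0, 6.3, -1.8, 0, 0.1, 0.1, 0], [0, 6.3, -3.5, 0, 0.1, 0.1, 0], [0, 6.3, -3.55, 0, 0.1, 0.1, 0], [0, 6.3, -3.55, 0, 0.1, 0.1, 0]],
])

```text
t: 19.6
position: [0.453, 0.0046, 0.0506]
ee_rot: [0.066, -0.066, 0.704, -0.704]
force: [0.3, -0.5, -3.6]
opening: 0.0393
```

```bash
python3 - <<'E'
from h import *
where([-66,99.3,50.4])
E
```

```text
light-frame tcp mm [-120.8   98.8   50.6] F light [ 0.2 -0.5 -3.6] M [-0.03  0.02 -0.03]
t 19.6 tcp [45.3   0.46  5.06] jaw -79.34 yawdelta 0.04 j [-0.14  0.28  2.02  0.    0.84  1.24] F [ 0.3 -0.5 -3.6] open 39.3
shift [ 5.37  1.07 -0.02] rot [-0.05  0.    0.04]
```

Request:
play_rows([
  [[0.8, 0.17, 0, 0, 0, 0, 0], [1.6, 0.33, 0, 0, 0, 0, 0], [2.4, 0.49, 0, 0, 0, 0, 0], [3.1, 0.63, 0, 0, 0, 0, 0], [3.6, 0.73, 0, 0, 0, 0, 0], [4.1, 0.83, 0, 0, 0, 0, 0], [4.6, 0.92, 0, 0, 0, 0, 0], [5.1, 1.02, 0, 0, 0, 0, 0], [5.4, 1.07, 0, 0, 0, 0, 0], [5.4, 1.07, 0, 0, 0, 0, 0]],
])

```text
t: 20.6
position: [0.5076, 0.0154, 0.0506]
ee_rot: [0.066, -0.065, 0.704, -0.704]
force: [0.2, 1.2, -4.4]
opening: 0.0395
```

```bash
python3 - <<'E'
from h import *
where([-14,99,50.4])
E
```

```text
light-frame tcp mm [-65.1  99.2  50.6] F light [ 0.4  1.1 -4.4] M [ 0.05  0.03 -0.01]
t 20.6 tcp [50.76  1.54  5.06] jaw -79.34 yawdelta 0.04 j [-0.11  0.35  1.91  0.    0.88  1.28] F [ 0.2  1.2 -4.4] open 39.5
shift [ 5.02  0.93 -0.02] rot [-0.05  0.03  0.04]
```

Request:
play_rows([
  [[0.56, 0.1, 0, 0, 0, 0, 0], [1.12, 0.21, 0, 0, 0, 0, 0], [1.68, 0.31, 0, 0, 0, 0, 0], [2.24, 0.42, 0, 0, 0, 0, 0], [2.8, 0.52, 0, 0, 0, 0, 0], [3.36, 0.62, 0, 0, 0, 0, 0], [3.92, 0.73, 0, 0, 0, 0, 0], [4.48, 0.83, 0, 0, 0, 0, 0], [5.0, 0.93, 0, 0, 0, 0, 0], [5.0, 0.93, 0, 0, 0, 0, 0]],
])

```text
t: 21.6
position: [0.5587, 0.0247, 0.0507]
ee_rot: [0.066, -0.065, 0.704, -0.704]
force: [0.0, -0.4, -3.0]
opening: 0.0392
```

```bash
python3 - <<'E'
from h import *
where([-2,99,50.4])
E
```

```text
light-frame tcp mm [-13.1  98.9  50.7] F light [-0.  -0.4 -3. ] M [ 0.01 -0.06  0.03]
t 21.6 tcp [55.87  2.47  5.07] jaw -79.33 yawdelta 0.03 j [-0.08  0.41  1.8   0.    0.93  1.3 ] F [ 0.  -0.4 -3. ] open 39.2
shift [ 1.09  0.22 -0.03] rot [-0.05  0.1   0.03]
```

Request:
play_rows([
  [[0.3, 0.06, 0, 0, 0, 0, 0], [0.6, 0.12, 0, 0, 0, 0, 0], [0.9, 0.17, 0, 0, 0, 0, 0], [1.2, 0.23, 0, 0, 0, 0, 0], [1.5, 0.28, 0, 0, 0, 0, 0], [1.6, 0.3, 0, 0, 0, 0, 0], [1.6, 0.3, 0, 0, 0, 0, 0], [1.6, 0.3, 0, 0, 0, 0, 0]],
])

```text
t: 22.4
position: [0.5661, 0.0266, 0.0499]
ee_rot: [0.06, -0.072, 0.704, -0.704]
force: [-14.1, -4.0, 7.2]
opening: 0.0392
```

```bash
python3 - <<'E'
from h import *
where([-2,99,50.4])
E
```

```text
light-frame tcp mm [-5.6 99.3 49.9] F light [-14.6  -1.4   7.2] M [-0.84  2.47 -0.21]
t 22.4 tcp [56.61  2.66  4.99] jaw -79.28 yawdelta -0.02 j [-0.07  0.43  1.77 -0.    0.96  1.31] F [-14.1  -4.    7.2] open 39.2
shift [0.36 0.03 0.05] rot [ 0.07 -0.91 -0.03]
```

Request:
play_rows([
  [[0, 0, -0.05, 0, 0, 0, 0.72], [0, 0, -0.05, 0, -0.5, 0, 0.72], [0, 0, -0.05, 0, -0.9, 0, 0.72], [0, 0, 2, 0, -0.9, 0, 0.72], [0, 0, 5, 0, -0.9, 0, 0.72], [-1, -0.2, 9, 0, -0.9, 0, 0.4], [-5, -1, 9, 0, -0.9, 0, 0], [-9, -1.8, 9, 0, -0.9, 0, 0], [-9, -1.8, 9, 0, -0.9, 0, 0], [-9, -1.8, 6, 0, -0.9, 0, 0]],
])

```text
t: 23.4
position: [0.4798, 0.0081, 0.1136]
ee_rot: [-0.07, 0.062, -0.703, 0.705]
force: [1.7, -0.3, 0.4]
opening: 0.0003
```

```bash
python3 - <<'E'
from h import *
where([-75,99,46])
E
```

```text
light-frame tcp mm [-93.8  97.2 113.6] F light [ 1.6 -0.6  0.4] M [-0.07 -0.08 -0.02]
t 23.4 tcp [47.98  0.81 11.36] jaw -79.3 yawdelta -0.0 j [-0.13  0.23  1.89 -0.    1.01  1.26] F [ 1.7 -0.3  0.4] open 0.3
shift [ 1.81  0.52 -6.76] rot [ 0.15  0.7  -0.  ]
```

Request:
play_rows([
  [[0.8, 0.3, -3, 0, 0.7, 0, 0], [1.8, 0.5, -6, 0, 0.7, 0, 0], [1.8, 0.5, -6.7, 0, 0.7, 0, 0], [1.8, 0.5, -6.7, 0, 0.7, 0, 0], [2.6, 0.65, -6.7, 0, 0.7, 0, 0], [3.2, 0.77, -6.7, 0, 0.7, 0, 0], [3.6, 0.85, -6.7, 0, 0.7, 0, 0], [4.0, 0.92, -6.7, 0, 0.7, 0, 0], [4.2, 0.96, -6.7, 0, 0.7, 0, 0], [4.2, 0.96, -6.7, 0, 0.7, 0, 0]],
])

```text
t: 24.4
position: [0.5154, 0.0168, 0.0467]
ee_rot: [-0.062, 0.071, -0.703, 0.705]
force: [-12.9, -5.5, 9.0]
opening: -0.0
```

```bash
python3 - <<'E'
from h import *
where([-75,99,46])
E
```

```text
light-frame tcp mm [-57.2  99.2  46.7] F light [-13.7  -3.    9. ] M [-0.66  1.77 -0.05]
t 24.4 tcp [51.54  1.68  4.67] jaw -79.2 yawdelta -0.1 j [-0.1   0.37  1.88 -0.01  0.9   1.29] F [-12.9  -5.5   9. ] open -0.0
shift [-1.74 -0.35 -0.07] rot [ 0.26 -0.74 -0.1 ]
```

Request:
play_rows([
  [[-1.7, -0.3, 0.5, 0, -0.7, 0, 0], [-1.7, -0.3, 1, 0, -0.7, 0, 0], [-0.9, -4.8, 1, 0, -0.7, 0, 0], [0, -9.3, 1, 0, -0.7, 0, 0], [0.7, -13.3, 0.5, 0, -0.7, 0, 0], [0.7, -13.3, 0, 0, -0.7, 0, 0], [1.5, -13.15, 0, 0, -0.7, 0, 0], [2.2, -13.03, 0, 0, -0.7, 0, 0], [3.0, -12.9, 0, 0, -0.7, 0, 0], [3.0, -12.9, 0, 0, -0.7, 0, 0]],
])

```text
t: 25.4
position: [0.5393, -0.1116, 0.0466]
ee_rot: [-0.063, 0.074, -0.702, 0.705]
force: [-14.0, -7.2, 10.7]
opening: 0.0003
```

```bash
python3 - <<'E'
from h import *
where([-75,-33,46])
E
```

```text
light-frame tcp mm [-57.5 -31.5  46.6] F light [-15.1  -4.5  10.7] M [-0.99  2.01 -0.03]
t 25.4 tcp [ 53.93 -11.16   4.66] jaw -78.9 yawdelta -0.4 j [-0.32  0.41  1.81 -0.01  0.93  1.06] F [-14.   -7.2  10.7] open 0.3
shift [-1.69 -0.48 -0.06] rot [ 0.36 -0.87 -0.4 ]
```

Request:
play_rows([
  [[-1.7, -0.3, 0, 0, -0.8, 0, 0], [-2, -0.4, 4, 0, -0.8, 0, 0], [-3, 0, 9, 0, -0.8, 8, 0], [-4, 0, 14, 0, -0.8, 16, 0], [-4, 0, 19, 0, -0.8, 24, 0], [-4, 0, 24, 0, -0.8, 32, 0.2], [-4, 0, 28, 0, -0.8, 40, 0.5], [-4, 0, 30, 0, -0.8, 48, 0.5], [-4, 1, 30, 0, -0.8, 56, 0.5], [-4, 2, 30, 0, -0.8, 64, 0.5]],
])

```text
t: 26.4
position: [0.5002, -0.0899, 0.3484]
ee_rot: [-0.435, 0.431, -0.553, 0.565]
force: [-0.8, 0.1, 0.2]
opening: 0.0424
```

```bash
python3 - <<'E'
from h import *
where([131.2,-1,345],10.7)
E
```

```text
light-frame tcp mm [-91.9  -2.9 348.4] F light [-0.7  0.2  0.2] M [0.06 0.01 0.03]
t 26.4 tcp [50.02 -8.99 34.84] jaw -14.46 yawdelta 25.16 j [-0.31  0.12  1.42 -0.01  1.58 -0.06] F [-0.8  0.1  0.2] open 42.4
shift [21.89  4.33 -0.34] rot [ 0.38  0.91 25.16]
```

Request:
play_rows([
  [[4, 0.8, 0, 0.4, 0.9, 8, 0.5], [8, 1.6, 0, 0.4, 0.9, 16, 0.5], [12.5, 2.5, 0, 0.4, 0.9, 24, 0.5], [17, 3.4, 0, 0.4, 0.9, 25.2, 0.5], [21.9, 4.3, 0, 0.4, 0.9, 25.2, 0.5], [21.9, 4.3, 0, 0.4, 0.9, 25.2, 0.5], [21.9, 4.3, -4, 0.4, 0.9, 25.2, 0.5], [21.9, 4.3, -6.5, 0.4, 0.9, 25.2, 0.5]],
])

```text
t: 27.2
position: [0.7192, -0.0446, 0.2814]
ee_rot: [-0.545, 0.545, -0.451, 0.45]
force: [0.5, -0.1, -0.8]
opening: 0.0426
```

```bash
python3 - <<'E'
from h import *
where([131.2,-1,266],10.7)
E
```

```text
light-frame tcp mm [131.7   1.  281.4] F light [ 0.5 -0.2 -0.8] M [ 0.03  0.01 -0.01]
t 27.2 tcp [71.92 -4.46 28.14] jaw 10.89 yawdelta -0.19 j [-0.16  0.49  1.05  0.    1.6  -0.35] F [ 0.5 -0.1 -0.8] open 42.6
shift [-0.01 -0.2  -1.54] rot [-0.05 -0.08 -0.19]
```

Request:
play_rows([
  [[0, -0.2, -1.2, 0, 0, -0.2, 0.5], [0, -0.2, -1.5, 0, 0, -0.2, 0.5], [0, -0.2, -1.5, 0, 0, -0.2, 0], [0, -0.2, -1.5, 0, 0, -0.2, 0], [0, -0.2, -1.5, 0, 0, -0.2, 0], [0, -0.2, -1.5, 0, 0, -0.2, 0]],
], squeeze=40)

```text
t: 27.8
position: [0.7197, -0.0465, 0.2686]
ee_rot: [0.545, -0.544, 0.451, -0.452]
force: [-0.9, 0.6, 4.7]
opening: 0.0105
```

```bash
python3 - <<'E'
from h import *
where([-1.7,-1,266],10.7)
E
```

```text
light-frame tcp mm [131.8  -1.  268.6] F light [-0.7  0.8  4.7] M [0.19 0.13 0.  ]
t 27.8 tcp [71.97 -4.65 26.86] jaw 10.69 yawdelta 0.01 j [-0.16  0.49  1.08  0.    1.57 -0.35] F [-0.9  0.6  4.7] open 10.5
shift [-13.12  -2.48  -0.26] rot [-0.05  0.1   0.01]
```

Request:
play_rows([
  [[-1.6, -0.3, 0.5, 0, 0, 0, 0], [-3.2, -0.6, 0.9, 0, 0, 0, 0], [-4.9, -0.93, 1.1, 0, 0, 0, 0], [-6.6, -1.24, 1.2, 0, 0, 0, 0], [-8.2, -1.56, 1.1, 0, 0, 0, 0], [-9.9, -1.87, 0.9, 0, 0, 0, 0], [-11.5, -2.18, 0.5, 0, 0, 0, 0], [-13.1, -2.48, 0, 0, 0, 0, 0], [-13.1, -2.48, 0, 0, 0, 0, 0], [-13.1, -2.48, 0, 0, 0, 0, 0]],
])

```text
t: 28.8
position: [0.5894, -0.071, 0.2716]
ee_rot: [0.546, -0.542, 0.45, -0.453]
force: [-2.3, 1.6, 8.3]
opening: 0.0102
```

```bash
python3 - <<'E'
from h import *
where([-1.7,-1,268.6],10.7)
E
```

```text
light-frame tcp mm [ -0.8  -0.9 271.6] F light [-2.   2.   8.3] M [0.31 0.1  0.04]
t 28.8 tcp [58.94 -7.1  27.16] jaw 10.67 yawdelta 0.03 j [-0.24  0.28  1.4   0.    1.46 -0.43] F [-2.3  1.6  8.3] open 10.2
shift [-0.09 -0.03 -0.3 ] rot [-0.06  0.39  0.03]
```

Request:
play_rows([
  [[0, 0, 0, 0, 0, 0, 0.5], [0, 0, 0, 0, 0, 0, 0.5], [0, 0, 0, 0, 0, 0, 0.5], [0, 0, 2, 0, 0, 0, 0.5], [0, 0, 5, 0, 0, 0, 0.5], [-3, -1, 7, 0, 0, 0, 0.5], [-7, -5, 7, 0, 0, 0, 0], [-11, -10, 7, 0, 0, 0, 0], [-15, -15, 7, 0, 0, 0, 0], [-18, -20, 7, 0, 0, 0, 0]],
])

```text
t: 29.8
position: [0.4315, -0.2364, 0.3415]
ee_rot: [0.546, -0.543, 0.45, -0.453]
force: [1.1, -1.2, 0.7]
opening: -0.0002
```

Request:
play_rows([
  [[-2, -4, 0, 0, 0, 0, 0], [-4, -8, 0, 0, 0, 0, 0], [-6, -12, 0, 0, 0, 0, 0], [-6, -14, 0, 0, 0, 0, 0]],
])

```text
t: 30.2
position: [0.369, -0.3795, 0.341]
ee_rot: [0.545, -0.543, 0.451, -0.453]
force: [0.1, -0.6, -0.1]
opening: -0.0001
```

```bash
python3 - <<'E'
from h import *
ims=grab()
for n in ims: cv2.imwrite(f"pics/{n}4.png",ims[n][:,:,::-1])
th=np.radians(70); o=[]
for n in CP:
    print(n,"switch",[(round(d["score"],2),np.round(d["rect"],1)) for d in arm.spot_in(n,"switch")][:2])
    print(n,"packs",[(round(d["score"],2),np.round(d["rect"],1)) for d in arm.spot_in(n,"pack_1")][:4])
for n,c,w,h,f in(("top",(235,105),125,105,4),("side",(235,165),80,140,3)):
    c=np.array(c); im=cv2.resize(ims[n][c[1]:c[1]+h,c[0]:c[0]+w,::-1],None,fx=f,fy=f,interpolation=cv2.INTER_CUBIC)
    draw(im,n,L,(headbox(th,.155,.03,-.122,.122,-.012,.012),headbox(th,.189,.201,-.061,.061,-.006,.006)),f,c)
    for y in(-.033,.099):
        H=world(L,[[-.007,y,0]])[0]; draw(im,n,[H[0],H[1],L[2]],(BODY+[0,0,.018],),f,c,(0,0,255))
    o.append(im)
o=np.hstack([i[:420] for i in o]); print(o.shape)
cv2.imwrite("pics/l.png",o)
where([-42.6,-178,100])
E
```

```text
side switch [(0.45, array([259.9, 284. ,  11.6,   6.7]))]
side packs [(0.78, array([262. , 200.9,  17.8,  16.6])), (0.59, array([263. , 235.2,  17.8,  19.1]))]
top switch []
top packs [(0.86, array([293.8, 156.2,  19.2,  21.4])), (0.75, array([252.8, 161.5,  17.9,  24.7]))]
(420, 740, 3)
light-frame tcp mm [-270.7 -259.2  341.3] F light [0.3 0.6 0.4] M [0.01 0.   0.02]
t 30.5 tcp [ 37.21 -37.5   34.13] jaw 10.81 yawdelta 89.89 j [-0.93  0.16  1.39  0.01  1.59 -1.11] F [0.2 0.6 0.4] open 0.2
shift [ 20.91  12.22 -24.13] rot [-0.39  0.19 89.88]
```

View pics/l.png

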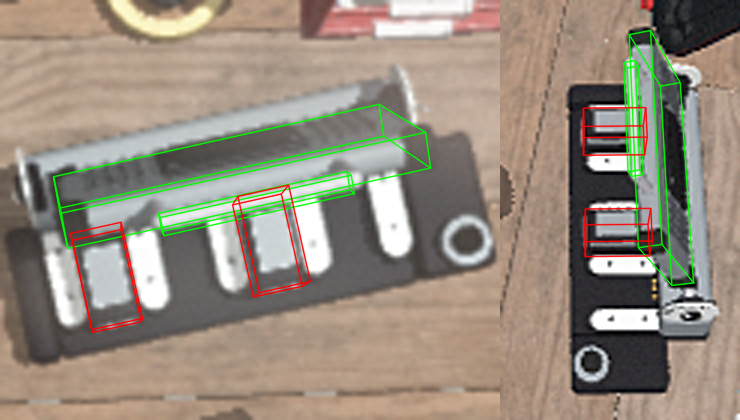

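```bash
python3 - <<'E'
from h import *
ims={n:cv2.imread(f"pics/{n}4.png")[:,:,::-1] for n in CP}
for n in CP:
    g=cv2.cvtColor(ims[n],cv2.COLOR_RGB2GRAY).astype(np.float32); out=[]
    for d in np.arange(60,80,1.):
        t=np.radians(d); P=world(L,[headpt(t,.195,y) for y in np.linspace(-.05,.05,60)]); q=proj(n,P).astype(np.float32)
        out.append(round(float(cv2.remap(g,q[:,:1],q[:,1:],cv2.INTER_LINEAR).mean())))
    print(n,list(zip(range(60,80),out)))
g=ims
def cen(n,r):  # ring centre by bright neutral blob near rect
    x,y,w,h=r; g=cv2.cvtColor(ims[n],cv2.COLOR_RGB2GRAY)[y:y+h,x:x+w].astype(float); m=(g>130)*g; yy,xx=np.mgrid[y:y+h,x:x+w]
    return (xx*m).sum()/m.sum(),(yy*m).sum()/m.sum()
for n,r in(("top",(343,155,18,18)),("side",(257,278,16,16))):
    u=cen(n,r); w=back(n,u,.048); c,s=np.cos(L[2]),np.sin(L[2]); d=w[:2]-L[:2]; print(n,np.round(u,1),np.round(w,4),"light",np.round([c*d[0]+s*d[1],-s*d[0]+c*d[1]],4))
E
```

```text
side [(60, 127), (61, 119), (62, 124), (63, 126), (64, 124), (65, 123), (66, 122), (67, 121), (68, 141), (69, 209), (70, 226), (71, 197), (72, 142), (73, 168), (74, 170), (75, 170), (76, 159), (77, 107), (78, 94), (79, 58)]
top [(60, 169), (61, 171), (62, 171), (63, 171), (64, 174), (65, 172), (66, 169), (67, 170), (68, 164), (69, 182), (70, 224), (71, 226), (72, 185), (73, 185), (74, 199), (75, 198), (76, 172), (77, 129), (78, 107), (79, 95)]
top [354.3 164. ] [ 0.5861 -0.2688  0.048 ] light [-0.0407 -0.1946]
side [263.4 286.2] [ 0.5774 -0.2614  0.048 ] light [-0.048  -0.1857]
```

```bash
python3 - <<'E'
from h import *
for n,u in(("top",(351.4,164.9)),("side",(265.3,285.7))):
    w=back(n,u,.048); c,s=np.cos(L[2]),np.sin(L[2]); d=w[:2]-L[:2]; print(n,np.round(w,4),"light",np.round([c*d[0]+s*d[1],-s*d[0]+c*d[1]],4))
where([-40,-180,90])
E
```

```text
top [ 0.5836 -0.2596  0.048 ] light [-0.0415 -0.1851]
side [ 0.5833 -0.2586  0.048 ] light [-0.0416 -0.1841]
light-frame tcp mm [-270.7 -259.2  341.3] F light [0.3 0.6 0.4] M [0.01 0.   0.02]
t 30.5 tcp [ 37.21 -37.5   34.13] jaw 10.81 yawdelta 89.89 j [-0.93  0.16  1.39  0.01  1.59 -1.11] F [0.2 0.6 0.4] open 0.2
shift [ 21.2   12.07 -25.13] rot [-0.39  0.19 89.88]
```

Request:
play_rows([
  [[4, 2.3, -3, 0, 0, 0, 0], [8, 4.6, -6, 0, 0, 0, 0], [12, 6.9, -10, 0, 0, 0, 0], [16, 9.2, -14, 0, 0, 0, 0], [19, 10.8, -18, 0, 0, 0, 0], [21.1, 11.6, -22, 0, 0, 0, 0], [21.1, 11.6, -24, 0, 0, 0, 0], [21.1, 11.6, -24, 0, 0, 0, 0]],
])

```text
t: 31.3
position: [0.5813, -0.2534, 0.0949]
ee_rot: [0.548, -0.544, 0.453, -0.446]
force: [-1.7, 0.8, 0.2]
opening: 0.0002
```

```bash
python3 - <<'E'
from h import *
plan([.5835,-.259,.062],10.8)
E
```

```text
t 31.3 tcp [ 58.13 -25.34   9.49] jaw 11.09 yawdelta -0.29 j [-0.52  0.46  1.56  0.01  1.12 -0.72] F [-1.7  0.8  0.2] open 0.2
shift [ 0.22 -0.56 -3.29] rot [-0.54 -0.23 -0.29]
```

Request:
play_rows([
  [[0.2, -0.55, -1, -0.5, -0.2, -0.3, 0], [0.2, -0.55, -2.5, -0.5, -0.2, -0.3, 0], [0.2, -0.55, -3.4, -0.5, -0.2, -0.3, 0], [0.2, -0.55, -3.8, -0.5, -0.2, -0.3, 0], [0.2, -0.55, -4.2, -0.5, -0.2, -0.3, 0], [0.2, -0.55, -4.5, -0.5, -0.2, -0.3, 0], [0.2, -0.55, -4.5, -0.5, -0.2, -0.3, 0], [0.2, -0.55, -4.5, -0.5, -0.2, -0.3, 0]],
])

```text
t: 32.1
position: [0.5832, -0.2593, 0.052]
ee_rot: [0.545, -0.545, 0.451, -0.451]
force: [-3.4, 1.9, 7.5]
opening: -0.0
```

Request:
play_rows([
  [[0, 0, -0.2, 0, 0, 0, 0], [0, 0, -0.5, 0, 0, 0, 0], [0, 0, -0.5, 0, 0, 0, 0], [0, 0, -0.5, 0, 0, 0, 0]],
])

```text
t: 32.5
position: [0.5833, -0.2594, 0.0518]
ee_rot: [0.545, -0.544, 0.45, -0.452]
force: [-5.4, 4.7, 22.0]
opening: -0.0
```

Request:
play_rows([
  [[0, 0, 2, 0, 0, 0, 0], [0, 0, 6, 0, 0, 0, 0], [-2, -2, 10, 0, 0, 0, 0], [-6, -5, 14, 0, 0, 0, 0], [-10, -8, 18, 0, 0, 0, 0], [-14, -10, 20, 0, 0, 0, 0], [-17, -11, 22, 0, 0, 0, 0], [-19, -12, 23, 0, 0, 0, 0], [-19, -12, 23, 0, 0, 0, 0]],
])

```text
t: 33.4
position: [0.3908, -0.3826, 0.2858]
ee_rot: [-0.542, 0.545, -0.449, 0.456]
force: [0.2, -0.5, -0.3]
opening: 0.0003
```

```bash
python3 - <<'E'
from h import *
ims=grab()
for n in CP:
    g=cv2.cvtColor(ims[n],cv2.COLOR_RGB2GRAY).astype(np.float32); out=[]
    for d in np.arange(66,75,1.):
        t=np.radians(d); P=world(L,[headpt(t,.195,y) for y in np.linspace(-.05,.05,60)]); q=proj(n,P).astype(np.float32)
        out.append(round(float(cv2.remap(g,q[:,:1],q[:,1:],cv2.INTER_LINEAR).mean())))
    print(n,list(zip(range(66,75),out)))
    print([(round(d["score"],2),np.round(d["rect"],1)) for d in arm.spot_in(n,"pack_1")][:4])
o=[cv2.resize(ims[n][c[1]:c[1]+h,c[0]:c[0]+w,::-1],None,fx=f,fy=f,interpolation=cv2.INTER_CUBIC) for n,c,w,h,f in(("top",(225,95),180,150,2.6),("side",(190,165),120,150,2.6))]
cv2.imwrite("pics/m.png",np.hstack(o))
E
```

```text
side [(66, 120), (67, 120), (68, 139), (69, 205), (70, 222), (71, 193), (72, 140), (73, 166), (74, 167)]
[(0.78, array([258.5, 238.2,  24.9,  17. ])), (0.5, array([265.4, 199.3,  12.6,  15.6]))]
top [(66, 170), (67, 170), (68, 164), (69, 183), (70, 224), (71, 227), (72, 186), (73, 185), (74, 200)]
[(0.86, array([296. , 157.5,  15.2,  17.2])), (0.75, array([250.3, 163.4,  21.8,  24. ]))]
```

View pics/m.png

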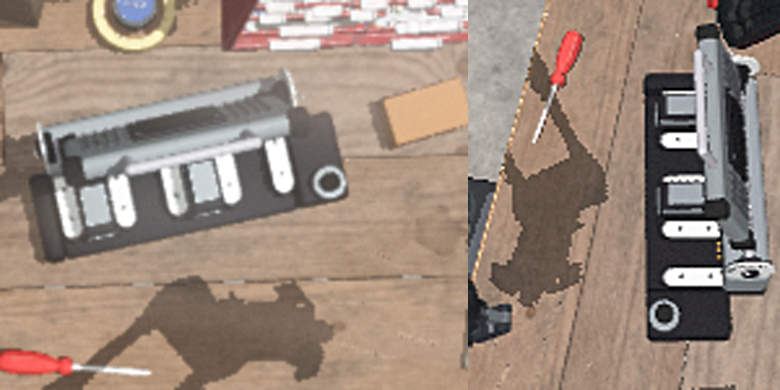

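```bash
python3 - <<'E'
from h import *
ims=grab()
for n in CP:
    o=cv2.imread(f"pics/{n}4.png")[:,:,::-1]
    for y in(-.033,.099):
        u=proj(n,world(L,[[-.03,y,.07]]))[0].astype(int); s=np.s_[u[1]-12:u[1]+12,u[0]-12:u[0]+12]
        a,b=[cv2.cvtColor(np.ascontiguousarray(i[s]),cv2.COLOR_RGB2GRAY).astype(np.float32) for i in(o,ims[n])]
        print(n,y,"absdiff",round(float(np.abs(a-b).mean()),2),"shift",cv2.phaseCorrelate(a,b)[0])
print(arm.state()["t"]); arm.sign_off()
E
```

```text
side -0.033 absdiff 3.23 shift (0.06453055598612245, -0.03647609390559481)
side 0.099 absdiff 3.13 shift (0.03297369087054314, 0.03920417893851713)
top -0.033 absdiff 1.31 shift (-0.0019431938398106752, -0.008057315298334089)
top 0.099 absdiff 1.22 shift (0.03449446183610405, -0.017754570805074366)
33.7
the job is handed in; nothing more can be done
```

The work light is ready and the job was handed in at 33.7 s; sign-off gave no verdict.

- **Head up:** I swung the head up to about 110° to clear the bays. It was not fully folded at the start, but at roughly 24°.
- **Packs:** There were two on the bench, and I slid them contact end first into bays 3 and 1. Each stopped firmly in its bay. After letting go I pushed each tail with about 14 N, and both tails stood within about 1 mm of the home position. Between the pictures before and after the switch press, neither pack had moved.
- **Head angle:** I brought the head to 70° and let go. The arm's position at release gave 70.3°. The bar's place in the images gave about 70° (side camera) and 70.5° (top camera), with no change after the switch press.
- **Switch:** I pressed it until it would go no further. The fingertips reached 51.8 mm above the bench at 22 N; fully down should be 52 mm.
- **Rest of the bench:** The robot touched nothing else, and the screwdriver and sanding block look unmoved in the last picture. I did not check the tape measure, which was outside that picture.

**Disagreement:** The two cameras placed the light about 2.5 mm apart sideways. I used the average, and both packs went in without side force.

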